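# Load the watch-case press: dies, case and back stacked in order, shuttle home

## Task

Get the pocket watch ready for its back to be pressed on. With the press's shuttle table drawn out, build the stack in its brass seat ring, one piece at a time from the bottom up: the blue lower die, cup upward; the watch case, face down in that cup; the case back, lip down in the open case; and the blue top die, stem up, on the back, each fully seated in the one below. Then push the shuttle by its black knob all the way in under the ram with the stack standing, and leave the two white dies, which fit a smaller watch, where they are.

Things in the scene. Friction and masses are not known exactly. Their poses are not given: they have to be found in the camera images.
- blue_lower_die: Blue plastic lower die, 50 mm across, 24 mm tall, standing cup upward. Origin: centre of its underside, z up. Top: cup 43 mm across, 5 mm deep. Its foot drops into the brass seat ring. Grasp across the outside. Round, so its turn about z does not matter.
- watch_case: Steel watch case lying face down, movement visible in it, 15 mm tall. Origin: centre of underside, z up. z 0-4: bezel 40 mm across, drops into the blue cup; z 4-15: body 52 mm across, shoulder rests on the die's rim (case origin then 20 mm above the die's). Bore on top 44 mm, 6 mm deep. A 12 mm wide crown sticks out along +y to 37 mm from the centre: grasp the body along x. Any turn will do.
- case_back: Steel watch back, a disc lying lip down, with a round recess in its top. Origin: centre of underside, z up. Lip 41 mm across (z 0-2.5), drops into the case's bore; flange 55 mm across (z 2.5-7), rests on the case's rim, grasp here; recess on top 33 mm across, 3 mm deep. Seated, its origin is 12.5 mm above the case's. Round, so its turn about z does not matter.
- blue_top_die: Blue plastic top die, stem up, 36 mm tall. Origin: centre of underside, z up. Pilot 30 mm across (z 0-2.5), drops into the back's recess; flange 44 mm across (z 2.5-10, cone to 14), rests on the back's rim; stem 24 mm across (z 14-36): grasp here. Seated, its origin is 4.5 mm above the back's. Round, so its turn about z does not matter.
- white_lower_die: White lower die for a smaller watch, not needed: 40 mm across, 24 mm tall, cup 33 mm across on top. Origin: centre of underside. Loose; leave it standing where it is.
- white_top_die: White top die for a smaller watch, not needed: flange 32 mm across, stem 18 mm across, 36 mm tall. Origin: centre of underside. Loose; leave it standing where it is.
- seat (a point): Middle of the brass seat ring on the steel shuttle table, on the table's top face, 20 mm above the bench. Ring 54 mm across inside, 62 mm outside, 5 mm high. x: the direction in which the shuttle is pushed in; z up. Moves with the shuttle. The table is 68 mm wide and reaches 110 mm from the seat along -x, 45 mm along +x.
- shuttle_knob (a point): Middle of the upright black knob at the shuttle table's front end, 52 mm above the bench, 95 mm from the seat along its -x. 19 mm across, 40 to 63 mm above the bench; take it from above or push it. Axes as the seat's.
- shuttle_table (a joint): How far the shuttle is pushed in, m: 0 drawn right out, 0.12 home against its stop under the ram; 0 to 0.015 at the start. Slides stiffly (2 N plus 8 N s/m), stays where left; no spring.
- press: Grey case press, fixed. Origin on the bench under its ram axis, x as the seat's, z up. Head 56 mm wide from x -28 mm to the column, 163 to 213 mm above the bench; column behind it to x 75 mm; lever on its -y side up to 290 mm. Ram nose 105 mm above the bench (finished stack: 94 mm). Base and rails 104 mm wide, 21 mm high, x -150 to 78 mm.

How it is judged:
On the way, in this order (a step that is already met when the one before it is completed fails the run):
1. the blue lower die stands in the brass seat ring, let go, with the shuttle still drawn out (horizontal distance between blue_lower_die and seat below 0.004 m and z of blue_lower_die in the frame of seat between -0.003 and 0.002 m and angle between blue_lower_die's own z axis and vertical below 0.06 rad and contact force between the fingers and blue_lower_die below 0.1 N and value of joint shuttle_table below 0.05 m), for 0.2 s.
2. the watch case sits face down in the blue die's cup, let go, with the shuttle still drawn out (horizontal distance between blue_lower_die and seat below 0.004 m and z of blue_lower_die in the frame of seat between -0.003 and 0.002 m and angle between each of blue_lower_die, watch_case's own z axis and vertical below 0.06 rad and horizontal distance between watch_case and blue_lower_die below 0.004 m and z of watch_case in the frame of blue_lower_die between 0.017 and 0.0218 m and contact force between the fingers and watch_case below 0.1 N and value of joint shuttle_table below 0.05 m), for 0.2 s.
3. the case back lies lip down in the open case, let go, with the shuttle still drawn out (horizontal distance between blue_lower_die and seat below 0.004 m and z of blue_lower_die in the frame of seat between -0.003 and 0.002 m and angle between each of blue_lower_die, watch_case, case_back's own z axis and vertical below 0.06 rad and horizontal distance between watch_case and blue_lower_die below 0.004 m and z of watch_case in the frame of blue_lower_die between 0.017 and 0.0218 m and horizontal distance between case_back and watch_case below 0.004 m and z of case_back in the frame of watch_case between 0.0095 and 0.0139 m and contact force between the fingers and case_back below 0.1 N and value of joint shuttle_table below 0.05 m), for 0.2 s.
4. the blue top die stands on the case back, let go, with the shuttle still drawn out (horizontal distance between blue_lower_die and seat below 0.004 m and z of blue_lower_die in the frame of seat between -0.003 and 0.002 m and angle between each of blue_lower_die, watch_case, case_back, blue_top_die's own z axis and vertical below 0.06 rad and horizontal distance between watch_case and blue_lower_die below 0.004 m and z of watch_case in the frame of blue_lower_die between 0.017 and 0.0218 m and horizontal distance between case_back and watch_case below 0.004 m and z of case_back in the frame of watch_case between 0.0095 and 0.0139 m and horizontal distance between blue_top_die and case_back below 0.004 m and z of blue_top_die in the frame of case_back between 0.0015 and 0.0059 m and contact force between the fingers and blue_top_die below 0.1 N and value of joint shuttle_table below 0.05 m), for 0.2 s.
5. the shuttle is pushed home with the whole stack standing on it (horizontal distance between blue_lower_die and seat below 0.004 m and z of blue_lower_die in the frame of seat between -0.003 and 0.002 m and angle between each of blue_lower_die, watch_case, case_back, blue_top_die's own z axis and vertical below 0.06 rad and horizontal distance between watch_case and blue_lower_die below 0.004 m and z of watch_case in the frame of blue_lower_die between 0.017 and 0.0218 m and horizontal distance between case_back and watch_case below 0.004 m and z of case_back in the frame of watch_case between 0.0095 and 0.0139 m and horizontal distance between blue_top_die and case_back below 0.004 m and z of blue_top_die in the frame of case_back between 0.0015 and 0.0059 m and value of joint shuttle_table above 0.115 m), for 0.2 s.
At the end, for the whole second after the job is handed in: Shuttle within 5 mm of home; on it, at rest: blue lower die in the seat ring, case in its cup, back in the case, blue top die on the back, each within 4 mm of the centre below, seated within 1.4 to 2 mm, upright within 0.06 rad. White dies upright within 20 mm of their starts (all of step 5 and linear speed of each of blue_lower_die, watch_case, case_back, blue_top_die below 0.02 m/s and distance of each of white_lower_die, white_top_die from where it was at the start of the episode below 0.02 m and angle between each of white_lower_die, white_top_die's own z axis and vertical below 0.1 rad); the robot touches nothing.
It fails at once if a white die is taken away or knocked over (moved over 30 mm or tipped) (distance of any of white_lower_die, white_top_die from where it was at the start of the episode above 0.03 m or angle between any of white_lower_die, white_top_die's own z axis and vertical above 0.4 rad).
It fails at once if the watch case or its back is tipped over (angle between any of watch_case, case_back's own z axis and vertical above 0.6 rad).
It also fails if it takes over 125 s, if anything falls off the work surface, if the arm or the gripper's body presses on something with over 40 N, if the wrist force passes 120 N, or if a joint passes its speed limit or range.

## Robot

A 6-joint arm with a two-finger parallel gripper is mounted at the origin on the work surface; the furniture and walls round the work are solid. World frame = base frame: x ahead of the robot, y to its left, z up, the work surface at z = 0. Lengths are in m, angles in rad, forces in N, time in s.
With the tool pointing down it reaches from about 0.35 to 0.975 m from the base axis. Payload 4.9 kg.
Tool frame: the origin (TCP) lies midway between the tips of the shut fingers; the grasp point (between the pads) lies 19 mm behind it; z points along the fingers, x is the direction in which the jaws open and shut, and the axes are right-handed (so a half turn about z gives the same grasp; the last joint's range is limited). The gripper opens to 85 mm and grips with 20 to 120 N. Pads are 22 mm wide; open, the fingers measure 114 mm over their backs; the gripper's body (76 mm by 85 mm) begins 54 mm behind the grasp point. The pads swing forward as they close: fully open they stand 13 mm farther back than shut.
Start: joints at [1.136, 0.053, 1.613, -0, 1.476, -0.119], TCP at [0.194, 0.594, 0.231] pointing down, gripper open.
Joint ranges: [-3.01, 3.01], [-1.01, 2.22], [0.06, 2.58], [-1.02, 4.17], [0.09, 2.62], [-3.14, 3.14]. Speed limits (rad/s): [2.57, 2.57, 3.14, 3.14, 3.14, 3.14].

## Interface

Orientations are given as a rotation vector (axis times angle).
In Python, from station import status, vision, hand_in gives the robot as it stands. The module is installed in compiled form; this text tells all that it offers.
- The arm moves only by the shell command python3 -m creep 'ROWS'. ROWS is text: rows parted by semicolons, each of 7 numbers parted by spaces: the shift along the tool's x, y, z in mm, then the turn, a rotation vector about the tool's x, y, z in rad, then the opening, from -1 (shut) to 1 (fully open), so that 0 is half open. A call has 1 to 20 rows; each row shifts and turns the commanded pose from where the row before left it, along the tool's axes as they then stand; what a row does not reach is not made up. A row lasts 1/10 s, in which the tool goes at most 50 mm and 8.59 degrees, less where a joint would pass 70% of its speed; a pose out of reach is approached as far as the arm can. A call is refused whole if a number of a shift passes 50 or a number of a turn 0.15, either way. A call with a gripper value outside its range is refused whole. The fingers move at their own pace and stop on an object; the grip force is fixed at half the most. Time passes only in rows, so rows that do not move let the fingers close. It gives the time, the measured TCP pose, the force and the opening at its end, in the units of the state.
- status.state(): the state, without advancing time (a new reading comes with each control period).
- vision.get_image(name): name is "side" or "top"; returns the picture (400x640x3 uint8, blue, green, red); there is no depth.
- vision.get_calibration(name): a dict with "camera_matrix" (3x3 intrinsics, pixels), "k1" (the pictures are not rectified: a ray, as slopes to the right and down, at radius r is drawn at 1 + k1 r^2 times it, then the intrinsics apply), "R" (3x3) and "t" (3): a world point X has camera coordinates R X + t. Camera axes: x right, y down, z forward; pixel columns grow to the right and rows downward; lengths in m; the calibration is good to about 2 mm. A picture is of the moment at which its call begins. get_calibration takes no time and is no camera call.
- hand_in(): hands the job in, once; it reports no verdict.
Trained networks look in the newest picture that a camera, given by its name, has taken for a name from the list of things; names that differ only in an ending like _2 or _b are one class to them, and where a whole thing is asked for, a point or a joint stands for the part that bears it (a point fixed in the world has none). Each returns a list of dicts, best first, with "confidence" (0 to 1); they miss things now and then, are a little off and sometimes report something else, mostly with a low value. They report only what shows in the picture. A call takes as long as a camera call.
- vision.search_frame(camera, name): "rect" ([left, top, width, height] in pixels, round what is visible of it).
- vision.outline_of(camera, name): "region" (400x640 bool, what is visible of it) and "rect" ([left, top, width, height] in pixels, round what is visible of it).
The state is a dict: "t": time; "q": joint angles; "joint_vel": joint speeds; "joint_torque": joint torques, N m; "tcp_pos": TCP position; "ee_rot": TCP orientation; "wrist_force": force on the tool from outside, world axes, zero at the start; "moment": the same for the moment, N m; "finger_gap": finger opening in m.
Only numpy, scipy, OpenCV 4.12 (cv2) and the standard library are available. Lean on these libraries where they do the work, as an engineer would, in place of code of your own. Each camera call takes 0.05 s, during which the arm holds its last target.

## Working session

There is one attempt and no reset: what is moved stays moved. The work goes in short steps, Python scripts to look and compute and a shell command to move; the robot and the scene stay as the last step left them, time stands still between calls to the robot, and variables do not carry over. Pictures are saved under pics/ and viewed, and the job is handed in when it is done.

```bash
mkdir -p pics; python3 - <<'E'
from station import status, vision
import cv2
s=status.state(); print({k:(s[k]) for k in s})
for c in ['side','top']:
    im=vision.get_image(c); cv2.imwrite(f'pics/{c}0.png',im)
    k=vision.get_calibration(c); print(c,k)
    for n in ['blue_lower_die','watch_case','case_back','blue_top_die','white_lower_die','white_top_die','seat','shuttle_knob','press']:
        r=vision.search_frame(c,n); print(n,[( [round(float(v),1) for v in d['rect']],round(d['confidence'],2)) for d in r][:3])
E
```

```text
{'t': 0.0, 'q': array([ 1.13601478e+00,  5.33725445e-02,  1.61430219e+00, -1.10581820e-05,
        1.47598544e+00, -1.19028996e-01]), 'joint_vel': array([-0.00060545,  0.00121474,  0.00019201, -0.00084209,  0.00065305,
        0.00019008]), 'joint_torque': array([-1.80513933e-03, -3.93651080e+01, -3.70186615e+01, -2.15442674e-04,
        6.79506571e-03, -1.05506899e-05]), 'tcp_pos': array([0.19383792, 0.5935263 , 0.23004839]), 'ee_rot': array([ 2.54224749,  1.84396043, -0.00282743]), 'wrist_force': array([-0.42154928,  0.15696762, -0.52325843]), 'moment': array([-0.04639843,  0.02306193,  0.08339402]), 'finger_gap': 0.0855560314453102}
side {'camera_matrix': array([[441.94461759,   0.        , 319.27964548],
       [  0.        , 441.94461759, 197.13590936],
       [  0.        ,   0.        ,   1.        ]]), 'k1': 0.003846003391990336, 'R': array([[-0.35143587, -0.93619457,  0.0057058 ],
       [-0.41491553,  0.15028503, -0.89736253],
       [ 0.83924843, -0.3177328 , -0.44125722]]), 't': array([0.33035028, 0.237118  , 0.51407323])}
blue_lower_die [([216.5, 264.9, 31.7, 26.5], 0.57
[... 679 characters left out ...]
6],
       [-0.99515235,  0.01945292, -0.09640224],
       [ 0.09697084,  0.0307781 , -0.99481122]]), 't': array([0.18896553, 0.54677299, 0.98870064])}
blue_lower_die [([229.8, 261.6, 20.8, 23.8], 0.65)]
watch_case [([349.2, 138.8, 21.6, 24.9], 0.79), ([275.3, 255.3, 13.6, 11.5], 0.49), ([299.2, 200.5, 48.0, 63.5], 0.33)]
case_back [([390.4, 131.7, 23.3, 16.9], 0.54)]
blue_top_die [([349.0, 141.7, 19.7, 22.6], 0.63), ([365.2, 238.9, 14.2, 15.0], 0.49)]
white_lower_die [([243.5, 223.2, 17.9, 18.8], 0.74)]
white_top_die []
seat []
shuttle_knob [([299.3, 198.8, 43.8, 65.7], 0.67)]
press [([267.5, 105.5, 77.4, 158.5], 0.87), ([299.0, 197.1, 45.3, 68.2], 0.63), ([275.5, 253.9, 12.9, 14.7], 0.31)]
```

```bash
python3 - <<'E'
import cv2
a=cv2.imread('pics/top0.png')[80:320,180:460]; cv2.imwrite('pics/top0z.png',cv2.resize(a,None,fx=2.5,fy=2.5,interpolation=cv2.INTER_CUBIC))
a=cv2.imread('pics/side0.png')[50:310,180:460]; cv2.imwrite('pics/side0z.png',cv2.resize(a,None,fx=2.3,fy=2.3,interpolation=cv2.INTER_CUBIC))
E
```

```text
(no output)
```

View pics/top0z.png

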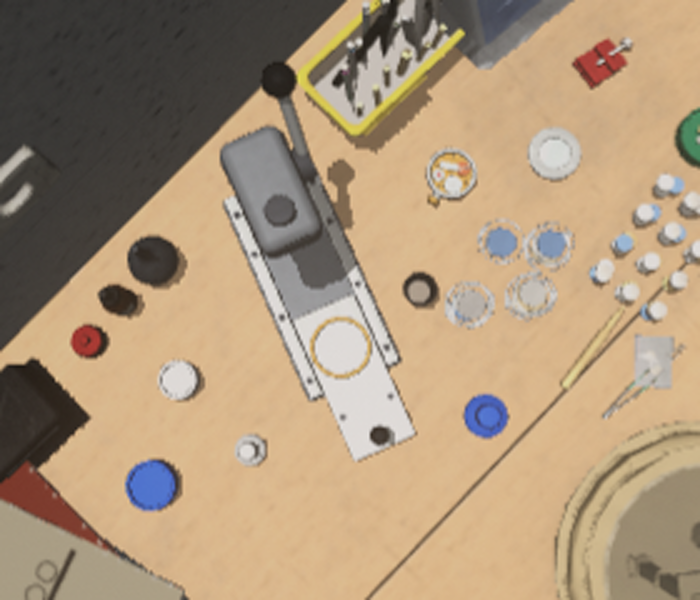

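View pics/side0z.png

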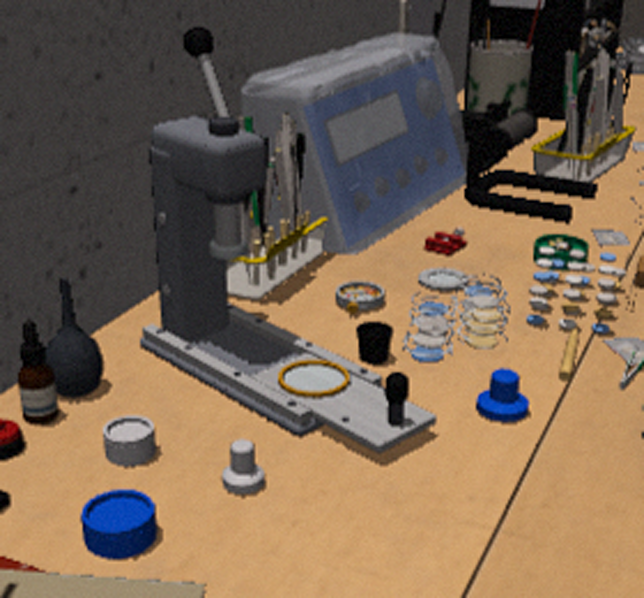

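View pics/top0.png

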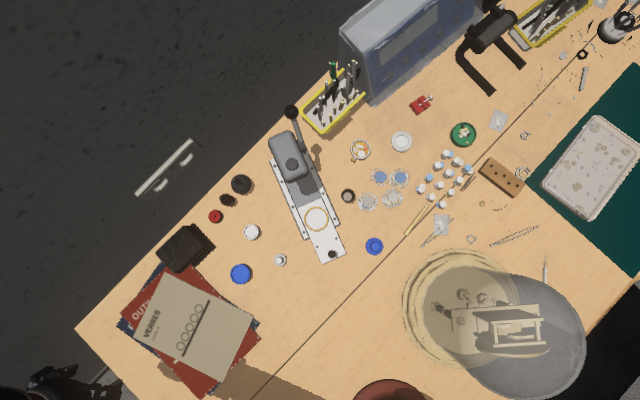

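```bash
cat > h.py <<'E'
import numpy as np, cv2
from scipy.optimize import least_squares
from station import status, vision
CAL={c:vision.get_calibration(c) for c in ['side','top']}
def proj(c,P):
    k=CAL[c]; X=np.asarray(P)@k['R'].T+k['t']; s=X[:,:2]/X[:,2:]
    s=s*(1+k['k1']*(s**2).sum(1,keepdims=True)); K=k['camera_matrix']
    return s*[K[0,0],K[1,1]]+[K[0,2],K[1,2]]
def ray(c,uv):
    k=CAL[c];K=k['camera_matrix']; d=(np.asarray(uv,float)-[K[0,2],K[1,2]])/[K[0,0],K[1,1]]
    s=d.copy()
    for _ in range(10): s=d/(1+k['k1']*(s**2).sum())
    return -k['R'].T@k['t'], k['R'].T@np.r_[s,1]
def at_z(c,uv,z):
    o,d=ray(c,uv); return (o+d*(z-o[2])/d[2])
# profiles: (z, diameter)
PROF={'blue_lower_die':[(0,50),(24,50)],'watch_case':[(0,40),(4,40),(4,52),(15,52)],
'case_back':[(0,41),(2.5,41),(2.5,55),(7,55)],'blue_top_die':[(0,30),(2.5,30),(2.5,44),(10,44),(14,24),(36,24)],
'white_lower_die':[(0,40),(24,40)],'white_top_die':[(0,22),(2.5,32),(10,32),(14,18),(36,18)]}
A=np.linspace(0,2*np.pi,60,endpoint=False)
def sil(c,name,x,y,z0=0,S=8):
    m=np.zeros((400*S//1,640*S),np.uint8) if False else None
    rings=[proj(c,np.c_[x+d/2e3*np.cos(A),y+d/2e3*np.sin(A),np.full(60,z0+z/1e3)]) for z,d in PROF[name]]
    allp=np.vstack(rings); o=np.floor(allp.min(0))-2; w=np.ceil(allp.max(0)-o)+3
    m=np.zeros((int(w[1]*S),int(w[0]*S)),np.uint8)
    for a,b in zip(rings[:-1],rings[1:]):
        h=cv2.convexHull(np.vstack([a,b]).astype(np.float32))
        cv2.fillPoly(m,[np.round((h+0.5-o)*S-0.5).astype(int)],1)
    M=cv2.moments(m,True)
    return np.array([M['m10']/M['m00'],M['m01']/M['m00']])/S+0.5/S-0.5+o, M['m00']/S/S
def fit(name,cent,z0=0,x0=None):
    """cent: {cam:(u,v)}"""
    c0=list(cent)[0]
    if x0 is None: x0=at_z(c0,cent[c0],z0+0.01)[:2]
    return least_squares(lambda p: np.hstack([sil(c,name,p[0],p[1],z0)[0]-cent[c] for c in cent]),x0,diff_step=1e-3).x
def bluemask(im,roi=None):
    b,g,r=[im[...,i].astype(int) for i in range(3)]
    m=((b-r>70)&(b-g>40)).astype(np.uint8)
    return m
def cen(m):
    M=cv2.moments(m.astype(np.uint8),True); return np.array([M['m10'],M['m01']])/max(M['m00'],1),M['m00']
E
python3 - <<'E'
from h import *
R={'top':{'blue_lower_die':(240,273),'blue_top_die':(374,246),'watch_case':(361,150),'case_back':(402,141),'white_lower_die':(252,232),'white_top_die':(280,260)},
'side':{'blue_lower_die':(232,278),'blue_top_die':(400,223),'watch_case':(337,179),'case_back':(370,172),'white_lower_die':(237,243),'white_top_die':(286,253)}}
for n in PROF:
    C={}
    for c in ['top','side']:
        im=vision.get_image(c) if False else cv2.imread(f'pics/{c}0.png')
        got=[d for d in vision.outline_of(c,n)]
        best=None
        for d in got:
            q,a=cen(d['region'])
            if np.hypot(*(q-R[c][n]))<8: best=(q,a,d['confidence']);break
        txt=''
        if n.startswith('blue'):
            m=bluemask(im); u,v=R[c][n]; mm=np.zeros_like(m); mm[v-25:v+25,u-25:u+25]=m[v-25:v+25,u-25:u+25]
            q,a=cen(mm); txt=f'colour {q.round(2)} {a}'; C[c]=q
        if best is not None: txt+=f' net {best[0].round(2)} {best[1]} {best[2]:.2f}'; C.setdefault(c,best[0])
        if c in C:
            p=fit(n,{c:C[c]}); print(n,c,txt,'->',(p*1e3).round(1),'exp area',round(sil(c,n,*p)[1]))
        else: print(n,c,'none')
    if len(C)==2: print('   both',(fit(n,C)*1e3).round(1))
E
```

```text
blue_lower_die top colour [239.93 273.71] 287.0 net [240.68 273.85] 365.0 0.85 -> [369.1 365.1] exp area 357
blue_lower_die side colour [229.97 276.31] 633.0 net [232.09 277.71] 764.0 0.89 -> [373.8 364.9] exp area 866
   both [371.3 365.1]
watch_case top  net [360.51 149.54] 310.0 0.81 -> [680.4  53.6] exp area 339
watch_case side  net [336.24 178.66] 230.0 0.74 -> [679.1  54.5] exp area 247
   both [680.2  53.8]
case_back top  net [401.27 141.05] 343.0 0.63 -> [701.5 -52.6] exp area 364
case_back side  net [371.93 171.16] 162.0 0.49 -> [701.1 -52.3] exp area 184
   both [701.4 -52.6]
blue_top_die top colour [373.86 245.82] 202.0 net [374.37 245.69] 251.0 0.60 -> [433.4  26.6] exp area 250
blue_top_die side colour [398.26 222.25] 277.0 net [398.56 222.97] 375.0 0.60 -> [433.5  25.4] exp area 390
   both [433.3  25.9]
white_lower_die top  net [251.1  231.54] 228.0 0.73 -> [474.5 336.6] exp area 224
white_lower_die side  net [235.92 241.46] 435.0 0.91 -> [474.4 335.9] exp area 464
   both [474.5 336.1]
white_top_die top  net [279.58 259.79] 131.0 0.41 -> [402.  265.4] exp area 133
white_top_die side  net [285.1  253.76] 328.0 0.83 -> [401.9 264.9] exp area 331
   both [402.  265.1]
```

```bash
cat >> h.py <<'E'
def blueobj(im,u,v,r=25):
    hsv=cv2.cvtColor(im,cv2.COLOR_BGR2HSV); m=((hsv[...,0]>100)&(hsv[...,0]<130)&(hsv[...,1]>110)).astype(np.uint8)
    n,l,st,ce=cv2.connectedComponentsWithStats(m[v-r:v+r,u-r:u+r]); i=1+np.argmax(st[1:,4]); return ce[i]+[u-r,v-r],st[i,4]
def ringfit(c,im,box):
    u0,v0,u1,v1=box; h=cv2.cvtColor(im,cv2.COLOR_BGR2HSV)[v0:v1,u0:u1].astype(int)
    w=((h[...,0]>12)&(h[...,0]<32))*np.clip(h[...,1]-50,0,150)
    vv,uu=np.nonzero(w); W=w[vv,uu]; P=np.array([at_z(c,(a+u0,b+v0),0.0245)[:2] for a,b in zip(uu,vv)])
    f=lambda p:(np.hypot(*(P-p).T)-0.029)*np.sqrt(W)
    return least_squares(f,np.median(P,0),loss='soft_l1',f_scale=0.02).x,len(W),uu+u0,vv+v0
E
python3 - <<'E'
from h import *
it=cv2.imread('pics/top0.png');isd=cv2.imread('pics/side0.png')
for c,im,n,u,v in [('top',it,'blue_lower_die',240,273),('side',isd,'blue_lower_die',232,278),('top',it,'blue_top_die',374,246),('side',isd,'blue_top_die',400,223)]:
    q,a=blueobj(im,u,v); p=fit(n,{c:q}); print(n,c,q.round(2),a,(p*1e3).round(1),round(sil(c,n,*p)[1]))
for c,im,box in [('top',it,(301,203,332,234)),('side',isd,(298,204,334,226))]:
    p,n,uu,vv=ringfit(c,im,box); print('seat',c,(p*1e3).round(1),n)
    d=im.copy()
    for z,r in [(25,27),(25,31)]:
        pts=proj(c,np.c_[p[0]+r/1e3*np.cos(A),p[1]+r/1e3*np.sin(A),np.full(60,z/1e3)])
        for q in pts: pass
    crop=im[box[1]-15:box[3]+45,box[0]-15:box[2]+45]; crop=cv2.resize(crop,None,fx=8,fy=8,interpolation=cv2.INTER_CUBIC)
    for r in (27,31):
        pts=proj(c,np.c_[p[0]+r/1e3*np.cos(A),p[1]+r/1e3*np.sin(A),np.full(60,.025)])
        cv2.polylines(crop,[np.round((pts+0.5-[box[0]-15,box[1]-15])*8).astype(int)],True,(0,0,255),1)
    cv2.imwrite(f'pics/ring_{c}.png',crop)
# knob: net regions
for c in ['top','side']:
    for d in vision.outline_of(c,'shuttle_knob')[:2]: print(c,d['rect'],d['confidence'],d['region'].sum())
E
```

```text
blue_lower_die top [239.99 273.8 ] 292 [368.9 365. ] 356
blue_lower_die side [231.4 277.3] 799 [370.5 363.2] 873
blue_top_die top [373.82 245.83] 207 [433.4  26.7] 250
blue_top_die side [398.31 222.7 ] 348 [431.9  26.3] 392
seat top [504.2 171.4] 125
seat side [502.1 171.1] 212
top [350.0, 139.2, 19.7, 23.2] 0.57 356
top [298.0, 196.4, 48.4, 71.7] 0.56 1651
side [292.7, 200.7, 77.2, 47.7] 0.63 1678
```

View pics/ring_top.png

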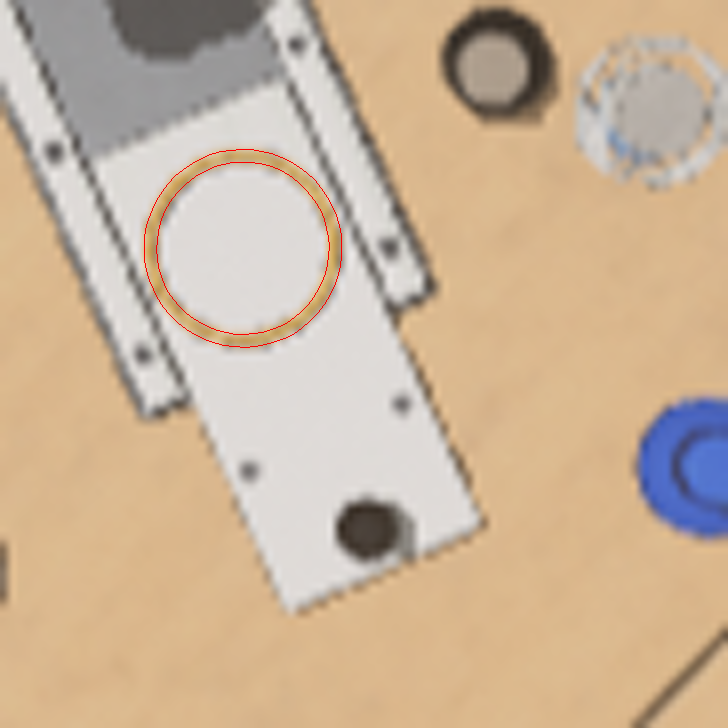

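View pics/ring_side.png

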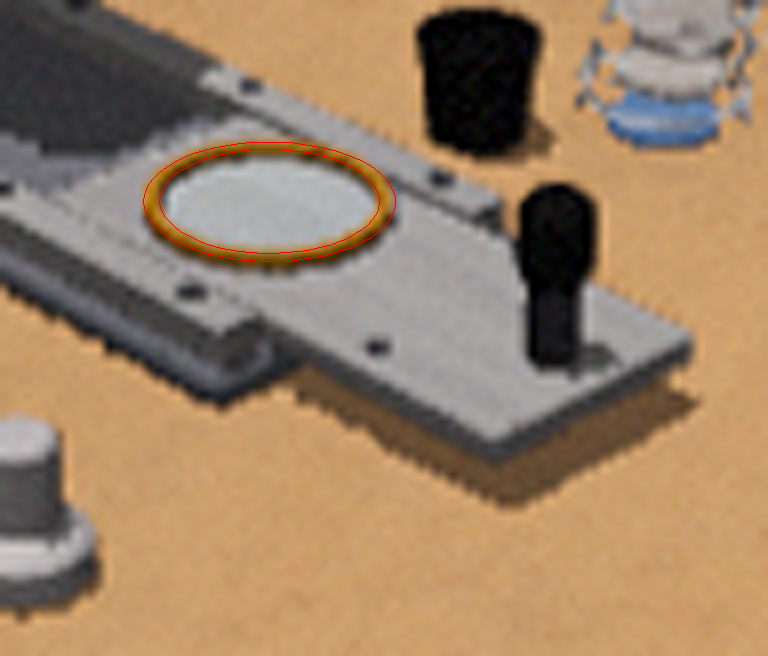

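```bash
cat >> h.py <<'E'
def plan(x,y,z,a=None,sim=True):
    """print shift in tool axes (mm) and turn about tool z needed to reach TCP target (x,y,z m; a = world angle of tool x)"""
    from scipy.spatial.transform import Rotation as Ro
    s=status.state(); R=Ro.from_rotvec(s['ee_rot']).as_matrix(); p=np.array(s['tcp_pos'])
    cur=np.arctan2(R[1,0],R[0,0]); d=R.T@(np.array([x,y,z])-p)*1e3
    out=f't={s["t"]:.1f} tcp {(p*1e3).round(1)} ang {cur:.3f} tilt {np.degrees(np.arccos(-R[2,2])):.2f} | shift {d.round(1)}'
    if a is not None:
        da=(a-cur+np.pi/2)%np.pi-np.pi/2
        out+=f' turn about tool z {-da:.3f} (q6 {s["q"][5]:.2f})'
    print(out,'F',np.round(s['wrist_force'],1),'gap',round(s['finger_gap']*1e3,1))
E
python3 - <<'E'
from h import *
im=cv2.imread('pics/top0.png')
k=at_z('top',(332.0,254.2),0.063)[:2]; s=np.array([.5042,.1714]); print('knob',k,np.linalg.norm(s-k),'ang',np.arctan2(*(s-k)[::-1]))
# table edges: left edge px (192.. ) crop coords -> px
e=lambda a,b:at_z('top',(a/8+286-.5,b/8+188-.5),.02)[:2]
L=e(192,400),e(292,612);Rr=e(398,320),e(483,520)
for a,b in (L,Rr): print((a*1e3).round(),(b*1e3).round(),np.arctan2(*(a-b)[::-1]))
# books
for uv in [(90,540),(0,460),(180,600),(90,410),(85,530)]:
    print(uv,(at_z('top',(uv[0]/2.5+180,uv[1]/2.5+80),.03)*1e3).round())
plan(.370,.365,.12)
E
```

```text
knob [0.41607193 0.13333135] 0.0959988481165402 ang 0.40775918887308726
[457. 188.] [391. 158.] 0.4266467417784473
[481. 123.] [418.  98.] 0.3810199279382848
(90, 540) [317. 421.  30.]
(0, 460) [396. 512.  30.]
(180, 600) [258. 332.  30.]
(90, 410) [444. 422.  30.]
(85, 530) [326. 426.  30.]
t=1.7 tcp [194.1 594.1 231.3] ang 1.255 tilt 0.00 | shift [-163.1  238.3  111.3] F [0.4 0.1 0.2] gap 85.5
```

```bash
python3 -m creep '-20 30 10 0 0 0 1;-20 30 10 0 0 0 1;-20 30 10 0 0 0 1;-20 30 10 0 0 0 1;-20 30 10 0 0 0 1;-20 30 10 0 0 0 1;-20 30 10 0 0 0 1;-23 28 10 0 0 0 1;0 0 0 0 0 0.14 1;0 0 0 0 0 0.14 1;0 0 0 0 0 0.14 1;0 0 0 0 0 0.14 1;0 0 0 0 0 0.14 1;0 0 0 0 0 0.14 1;0 0 0 0 0 0 1;0 0 0 0 0 0 1'
python3 - <<'E'
from h import *
plan(.370,.365,.006,0.406)
E
```

```text
t: 3.3
tcp_pos: [0.3697, 0.3652, 0.1514]
ee_rot: [-3.073, -0.652, -0.0]
wrist_force: [-0.1, 0.3, 0.3]
finger_gap: 0.0854
t=3.3 tcp [369.7 365.2 151.4] ang 0.418 tilt 0.01 | shift [1.000e-01 3.000e-01 1.454e+02] turn about tool z 0.012 (q6 0.22) F [-0.1  0.3  0.3] gap 85.4
```

```bash
python3 -m creep '0 0 35 0 0 0.012 1;0 0 35 0 0 0 1;0 0 35 0 0 0 1;0 0 25 0 0 0 1;0 0 15 0 0 0 1;0 0 0 0 0 0 1;0 0 0 0 0 0 1;0 0 0 0 0 0 -1;0 0 0 0 0 0 -1;0 0 0 0 0 0 -1;0 0 0 0 0 0 -1;0 0 0 0 0 0 -1;0 0 0 0 0 0 -1;0 0 0 0 0 0 -1;0 0 0 0 0 0 -1'
python3 - <<'E'
from h import *
plan(.370,.365,.006,0.406)
for c in ['top','side']: cv2.imwrite(f'pics/g1{c}.png',cv2.resize(vision.get_image(c)[200:350,150:350],None,fx=3,fy=3,interpolation=cv2.INTER_CUBIC))
E
```

```text
t: 4.8
tcp_pos: [0.3711, 0.3662, 0.0083]
ee_rot: [-3.077, -0.629, -0.005]
wrist_force: [0.5, 0.6, 6.3]
finger_gap: 0.0473
t=4.8 tcp [371.1 366.2   8.3] ang 0.403 tilt 0.20 | shift [-1.5  0.7  2.3] turn about tool z -0.003 (q6 0.23) F [0.5 0.6 6.3] gap 47.3
```

View pics/g1side.png

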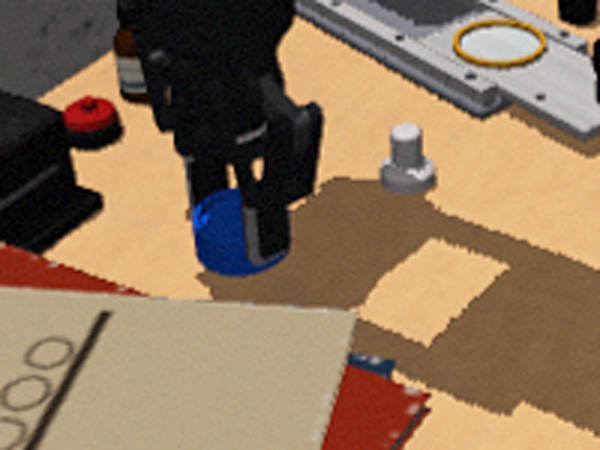

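```bash
python3 -m creep '0 0 0 0 0 0 1;0 0 0 0 0 0 1;0 0 0 0 0 0 1;0 0 0 0 0 0 1;0 0 -2 0 0 -0.142 1;0 0 0 0 0 -0.142 1;0 0 0 0 0 -0.142 1;0 0 0 0 0 -0.142 1;0 0 0 0 0 -0.142 1;0 0 0 0 0 -0.142 1;0 0 0 0 0 -0.142 1;0 0 0 0 0 -0.142 1;0 0 0 0 0 -0.142 1;0 0 0 0 0 -0.142 1;0 0 0 0 0 -0.142 1;0 0 0 0 0 0 1'
python3 - <<'E'
from h import *
plan(.370,.365,.008,1.973)
for c in ['top','side']: cv2.imwrite(f'pics/g2{c}.png',cv2.resize(vision.get_image(c)[200:350,150:350],None,fx=3,fy=3,interpolation=cv2.INTER_CUBIC))
E
```

```text
t: 6.5
tcp_pos: [0.3695, 0.3651, 0.0081]
ee_rot: [-1.744, -2.613, 0.001]
wrist_force: [-0.2, 0.1, -0.2]
finger_gap: 0.085
t=6.5 tcp [369.5 365.1   8.1] ang 1.965 tilt 0.03 | shift [-0.3  0.4  0.1] turn about tool z -0.008 (q6 -1.33) F [-0.2  0.1 -0.2] gap 85.0
```

View pics/g2side.png

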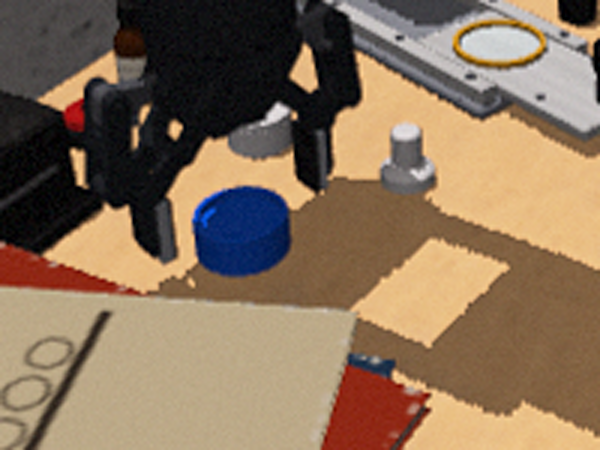

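```bash
python3 - <<'E'
from h import *
for c,u,v in [('side',231,277)]:
    q,a=blueobj(vision.get_image(c),u,v); p=fit('blue_lower_die',{c:q}); print(q,a,p)
E
python3 -m creep '0 1.9 0 0 0 0 1;0 0 0 0 0 0 1;0 0 0 0 0 0 -1;0 0 0 0 0 0 -1;0 0 0 0 0 0 -1;0 0 0 0 0 0 -1;0 0 0 0 0 0 -1;0 0 0 0 0 0 -1;0 0 0 0 0 0 -1'
python3 - <<'E'
from h import *
plan(.370,.365,.008,1.973)
E
```

```text
[229.96296296 276.59131545] 783 [0.37312332 0.36505168]
t: 7.55
tcp_pos: [0.372, 0.3664, 0.009]
ee_rot: [1.743, 2.613, 0.002]
wrist_force: [0.3, -0.5, 5.7]
finger_gap: 0.0476
t=7.5 tcp [372.  366.4   9. ] ang 1.965 tilt 0.07 | shift [-0.5 -2.3  1. ] turn about tool z -0.008 (q6 -1.33) F [ 0.3 -0.5  5.7] gap 47.6
```

```bash
python3 -m creep '0 0 -15 0 0 0 -1;0 0 -25 0 0 0 -1;0 0 -30 0 0 0 -1;0 0 -30 0 0 0 -1;0 0 0 0 0 0 -1;0 0 0 0 0 0 -1'
python3 - <<'E'
from h import *
plan(.5042,.1714,.11,1.973)
E
```

```text
t: 8.15
tcp_pos: [0.3716, 0.3661, 0.1091]
ee_rot: [1.743, 2.613, 0.002]
wrist_force: [0.2, 0.2, -2.0]
finger_gap: 0.0477
t=8.2 tcp [371.6 366.1 109.1] ang 1.965 tilt 0.08 | shift [-230.7   47.7   -0.9] turn about tool z -0.008 (q6 -1.33) F [ 0.2  0.2 -2. ] gap 47.7
```

```bash
python3 -m creep '-29 6 0 0 0 0 -1;-29 6 0 0 0 0 -1;-29 6 0 0 0 0 -1;-29 6 0 0 0 0 -1;-29 6 0 0 0 0 -1;-29 6 0 0 0 0 -1;-29 6 0 0 0 0 -1;-28 6 0 0 0 0 -1;0 0 0 0 0 -0.008 -1;0 0 20 0 0 0 -1;0 0 20 0 0 0 -1;0 0 20 0 0 0 -1;0 0 0 0 0 0 -1;0 0 0 0 0 0 -1;0 0 0 0 0 0 -1'
python3 - <<'E'
from h import *
plan(.5042,.1714,.029,1.973)
for c,b in [('top',(270,160,370,280)),('side',(270,160,380,260))]:
    im=vision.get_image(c); cv2.imwrite(f'pics/s1{c}_full.png',im); cv2.imwrite(f'pics/s1{c}.png',cv2.resize(im[b[1]:b[3],b[0]:b[2]],None,fx=5,fy=5,interpolation=cv2.INTER_CUBIC))
E
```

```text
t: 9.65
tcp_pos: [0.5048, 0.1715, 0.0491]
ee_rot: [1.732, 2.62, 0.001]
wrist_force: [0.5, -0.2, -1.1]
finger_gap: 0.0474
t=9.7 tcp [504.8 171.5  49.1] ang 1.973 tilt 0.06 | shift [ 0.2 -0.6 20.1] turn about tool z 0.000 (q6 -1.79) F [ 0.5 -0.2 -1.1] gap 47.4
```

View pics/s1side.png

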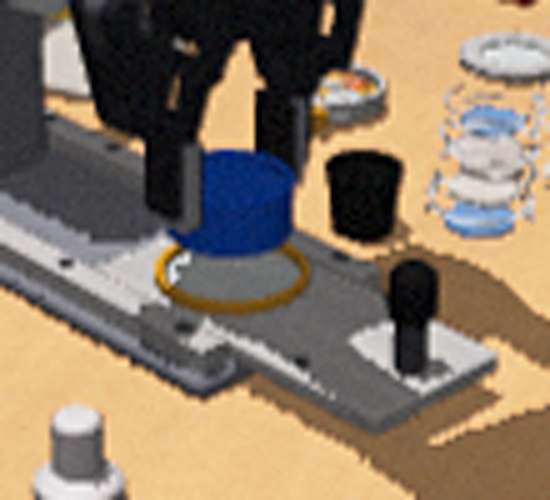

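View pics/s1top.png

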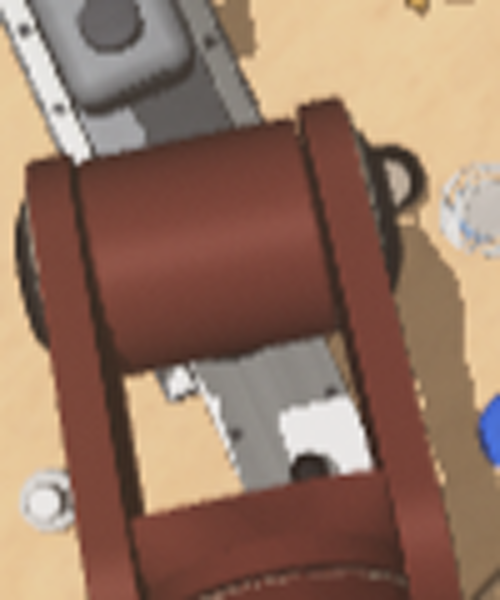

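```bash
cat >> h.py <<'E'
def overlay(c,im,box,items,out,f=7):
    """items: list of (x,y,z,diam_mm,color)"""
    u0,v0,u1,v1=box; cr=cv2.resize(im[v0:v1,u0:u1],None,fx=f,fy=f,interpolation=cv2.INTER_CUBIC)
    for x,y,z,d,col in items:
        pts=proj(c,np.c_[x+d/2e3*np.cos(A),y+d/2e3*np.sin(A),np.full(60,z)])
        cv2.polylines(cr,[np.round((pts+0.5-[u0,v0])*f).astype(int)],True,col,1)
    cv2.imwrite(out,cr)
E
python3 - <<'E'
from h import *
im=cv2.imread('pics/s1side_full.png')
r=(0,0,255);g=(0,255,0)
overlay('side',im,(290,180,345,230),[(.5048,.1715,.040,50,r),(.5048,.1715,.064,50,r),(.5042,.1714,.025,62,g),(.5042,.1714,.025,54,g)],'pics/s1o.png',12)
E
```

```text
(no output)
```

View pics/s1o.png

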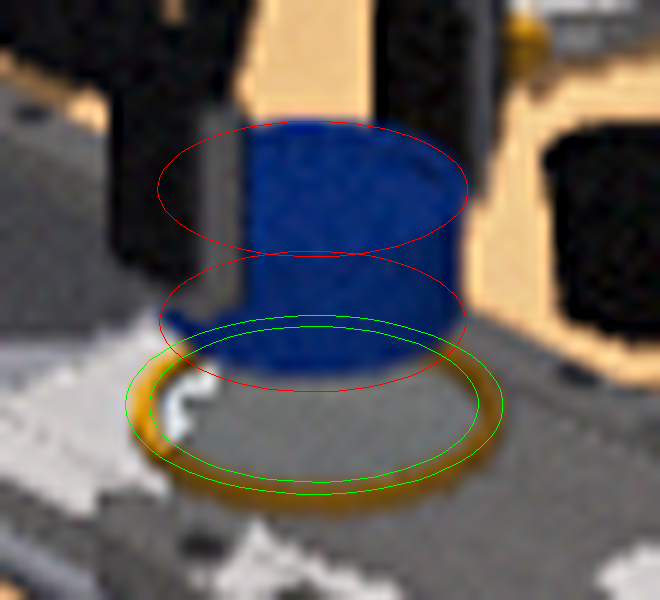

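```bash
python3 -m creep '0 0 6 0 0 0 -1;0 0 6 0 0 0 -1;0 0 0 0 0 0 -1;0 0 0 0 0 0 -1'; for i in 1; do python3 -m creep '0 0 2 0 0 0 -1;0 0 0 0 0 0 -1'; python3 -m creep '0 0 2 0 0 0 -1;0 0 0 0 0 0 -1'; done
```

```text
t: 10.15
tcp_pos: [0.5042, 0.171, 0.0359]
ee_rot: [-1.733, -2.62, 0.001]
wrist_force: [-0.2, 1.4, -0.1]
finger_gap: 0.0476
t: 10.35
tcp_pos: [0.5044, 0.1711, 0.0341]
ee_rot: [-1.733, -2.62, 0.0]
wrist_force: [-0.2, -0.6, -0.7]
finger_gap: 0.0477
t: 10.55
tcp_pos: [0.5043, 0.1711, 0.0321]
ee_rot: [-1.733, -2.62, 0.0]
wrist_force: [0.3, -0.9, -0.8]
finger_gap: 0.0479
```

```bash
python3 -m creep '0 0 1.5 0 0 0 -1;0 0 0 0 0 0 -1'; python3 -m creep '0 0 1 0 0 0 -1;0 0 0 0 0 0 -1';python3 -m creep '0 0 1 0 0 0 -1;0 0 0 0 0 0 -1'
```

```text
t: 10.75
tcp_pos: [0.5043, 0.1711, 0.0306]
ee_rot: [-1.733, -2.62, 0.0]
wrist_force: [-0.6, -0.4, -2.0]
finger_gap: 0.0475
t: 10.95
tcp_pos: [0.5044, 0.1711, 0.0297]
ee_rot: [-1.733, -2.62, 0.0]
wrist_force: [-0.6, -0.1, -0.3]
finger_gap: 0.0473
t: 11.15
tcp_pos: [0.5047, 0.1711, 0.029]
ee_rot: [1.733, 2.62, 0.0]
wrist_force: [0.8, 0.2, 1.0]
finger_gap: 0.0476
```

```bash
python3 -m creep '0 0 0 0 0 0 1;0 0 0 0 0 0 1;0 0 0 0 0 0 1;0 0 0 0 0 0 1;0 0 -20 0 0 0 1;0 0 -30 0 0 0 1;0 0 -30 0 0 0 1;0 0 -30 0 0 0 1;0 0 -30 0 0 0 1;0 0 0 0 0 0 1;0 0 0 0 0 0 1'
python3 - <<'E'
from h import *
plan(.6802,.0538,.17,1.973)
im=vision.get_image('side'); cv2.imwrite('pics/s2side_full.png',im)
r=(0,0,255)
overlay('side',im,(290,180,345,230),[(.5045,.1711,.020,50,r),(.5045,.1711,.044,50,r)],'pics/s2o.png',12)
q,a=blueobj(im,318,208); print(q,a,fit('blue_lower_die',{'side':q},.02), sil('side','blue_lower_die',.5045,.1711,.02))
E
```

```text
t: 12.25
tcp_pos: [0.5049, 0.1712, 0.1696]
ee_rot: [1.732, 2.619, 0.002]
wrist_force: [-0.0, 0.3, -0.7]
finger_gap: 0.0852
t=12.2 tcp [504.9 171.2 169.6] ang 1.973 tilt 0.10 | shift [-1.766e+02  1.153e+02 -1.000e-01] turn about tool z -0.000 (q6 -1.79) F [-0.   0.3 -0.7] gap 85.2
[315.61453744 209.08370044] 454 [0.50789929 0.17012498] (array([315.72869744, 209.91177572]), 516.140625)
```

View pics/s2o.png

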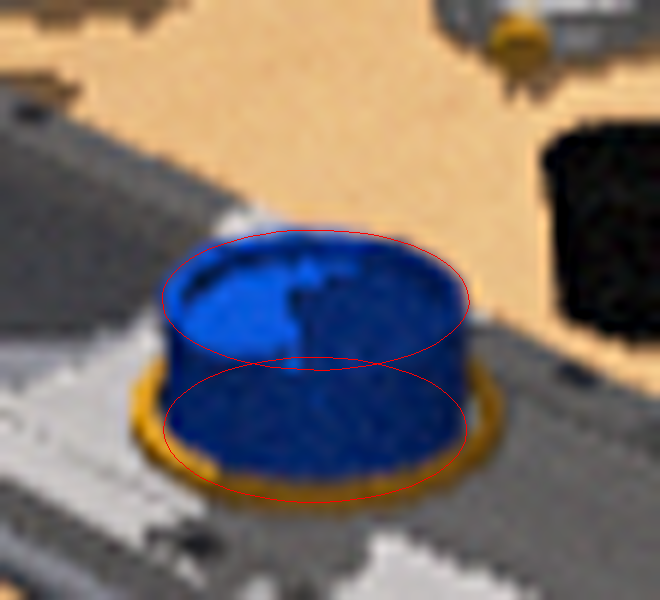

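```bash
python3 - <<'E'
import cv2
a=cv2.imread('pics/top0.png')[120:220,330:430]; b=cv2.imread('pics/side0.png')[150:220,310:420]
cv2.imwrite('pics/c_top.png',cv2.resize(a,None,fx=6,fy=6,interpolation=cv2.INTER_CUBIC))
cv2.imwrite('pics/c_side.png',cv2.resize(b,None,fx=7,fy=7,interpolation=cv2.INTER_CUBIC))
E
```

```text
(no output)
```

View pics/c_top.png

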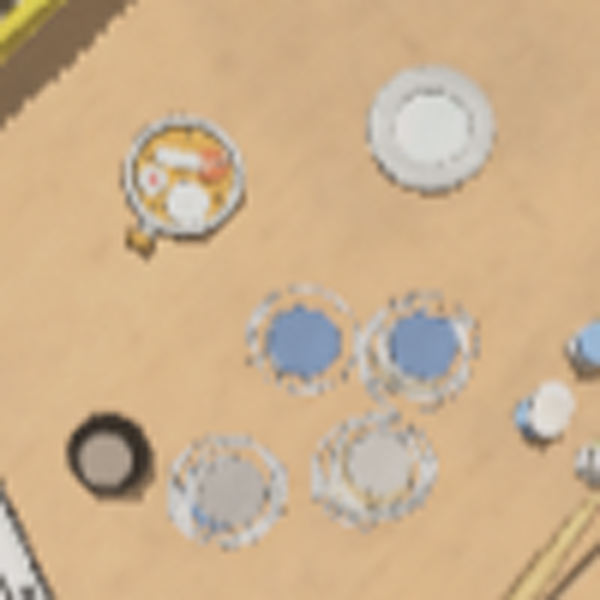

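View pics/c_side.png

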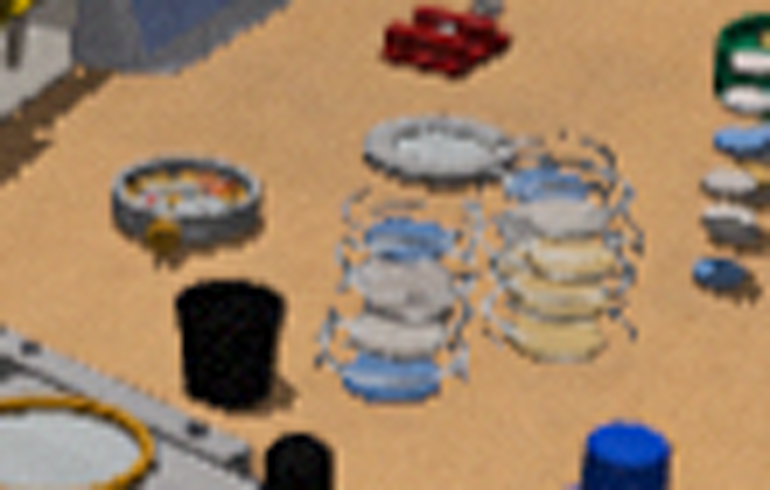

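```bash
python3 -m creep '-34 -14.5 0 0 0 0 1;-34 -14.5 0 0 0 0 1;-34 -14.5 0 0 0 0 1;-18.5 39.7 0 0 0 0 1;-18.5 39.7 0 0 0 0 1;-18.5 39.7 0 0 0 0 1;-18.5 39.7 0 0 0 0 1;0 0 0 0 0 0.118 1;0 0 0 0 0 0.118 1;0 0 0 0 0 0.118 1;0 0 0 0 0 0.118 1;0 0 0 0 0 0 1;0 0 0 0 0 0 1'
python3 - <<'E'
from h import *
plan(.680,.054,.002,1.5)
E
```

```text
t: 13.6
tcp_pos: [0.6786, 0.0543, 0.1669]
ee_rot: [-2.294, -2.144, 0.003]
wrist_force: [0.6, 0.6, 0.8]
finger_gap: 0.0854
t=13.6 tcp [678.6  54.3 166.9] ang 1.503 tilt 0.16 | shift [ -0.2   1.8 164.9] turn about tool z 0.003 (q6 -1.53) F [0.6 0.6 0.8] gap 85.4
```

```bash
python3 -m creep '0 1.4 30 0 0 0 1;0 0 35 0 0 0 1;0 0 35 0 0 0 1;0 0 25 0 0 0 1;0 0 0 0 0 0 1;0 0 0 0 0 0 1'
python3 - <<'E'
from h import *
plan(.680,.054,.002,1.5)
im=vision.get_image('side'); cv2.imwrite('pics/k1.png',cv2.resize(im[120:220,280:400],None,fx=6,fy=6,interpolation=cv2.INTER_CUBIC))
E
```

```text
t: 14.2
tcp_pos: [0.6806, 0.0542, 0.0435]
ee_rot: [-2.296, -2.143, 0.001]
wrist_force: [-0.4, -0.6, 0.4]
finger_gap: 0.0854
t=14.2 tcp [680.6  54.2  43.5] ang 1.502 tilt 0.07 | shift [-0.2 -0.5 41.5] turn about tool z 0.002 (q6 -1.53) F [-0.4 -0.6  0.4] gap 85.4
```

View pics/k1.png

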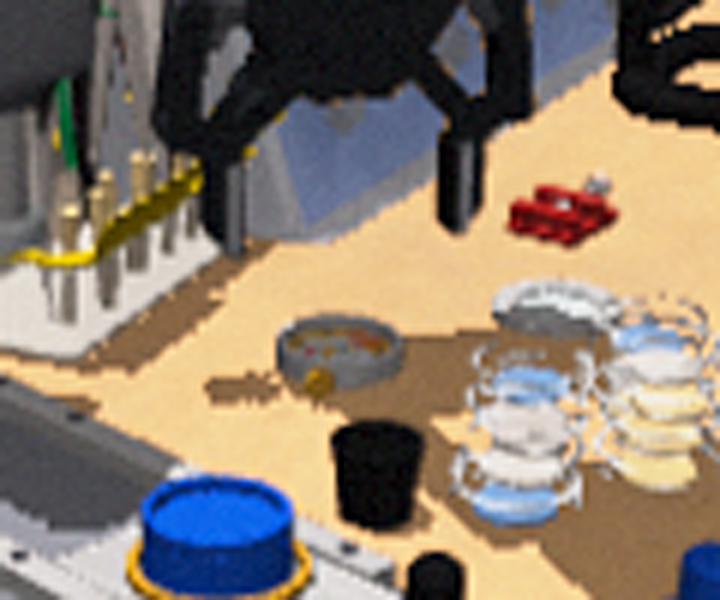

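```bash
python3 -m creep '0 0 20 0 0 0 1;0 0 15 0 0 0 1;0 0 6 0 0 0 1;0 0 0 0 0 0 1;0 0 0 0 0 0 -1;0 0 0 0 0 0 -1;0 0 0 0 0 0 -1;0 0 0 0 0 0 -1;0 0 0 0 0 0 -1;0 0 0 0 0 0 -1;0 0 0 0 0 0 -1'
python3 - <<'E'
from h import *
plan(.680,.054,.002,1.5)
E
```

```text
t: 15.35
tcp_pos: [0.6823, 0.0541, 0.0046]
ee_rot: [2.296, 2.141, 0.003]
wrist_force: [0.3, -0.0, 5.5]
finger_gap: 0.0485
t=15.3 tcp [682.3  54.1   4.6] ang 1.501 tilt 0.17 | shift [-0.3 -2.2  2.6] turn about tool z 0.001 (q6 -1.53) F [ 0.3 -0.   5.5] gap 48.5
```

```bash
python3 -m creep '0 0 -10 0 0 0 -1;0 0 -30 0 0 0 -1;0 0 -35 0 0 0 -1;0 0 -35 0 0 0 -1;-2.5 -35.5 0 0 0 0 -1;-2.5 -35.5 0 0 0 0 -1;-2.5 -35.5 0 0 0 0 -1;-2.5 -35.5 0 0 0 0 -1;-2.5 -35.5 0 0 0 0 -1;39 -2.8 0 0 0 0 -1;39 -2.8 0 0 0 0 -1;39 -2.8 0 0 0 0 -1;0 0 0 0 0 0 -1'
python3 -m creep '0 0 0 0 0 -0.142 -1;0 0 0 0 0 -0.142 -1;0 0 0 0 0 -0.142 -1;0 0 0 0 0 -0.142 -1;0 0 0 0 0 -0.142 -1;0 0 0 0 0 -0.142 -1;0 0 0 0 0 -0.142 -1;0 0 0 0 0 -0.142 -1;0 0 0 0 0 -0.142 -1;0 0 0 0 0 0 -1;0 0 0 0 0 0 -1'
python3 - <<'E'
from h import *
plan(.5045,.1711,.0446,2.78)
im=vision.get_image('side'); cv2.imwrite('pics/k2.png',cv2.resize(im[130:240,260:380],None,fx=6,fy=6,interpolation=cv2.INTER_CUBIC))
E
```

```text
t: 16.65
tcp_pos: [0.5018, 0.1748, 0.1129]
ee_rot: [-2.292, -2.147, -0.001]
wrist_force: [-0.7, -0.1, -0.8]
finger_gap: 0.0484
t: 17.75
tcp_pos: [0.5025, 0.171, 0.1126]
ee_rot: [-0.571, -3.089, 0.001]
wrist_force: [-0.4, 0.2, -0.7]
finger_gap: 0.0491
t=17.8 tcp [502.5 171.  112.6] ang 2.776 tilt 0.04 | shift [-1.9  0.9 68. ] turn about tool z -0.004 (q6 -2.59) F [-0.4  0.2 -0.7] gap 49.1
```

View pics/k2.png

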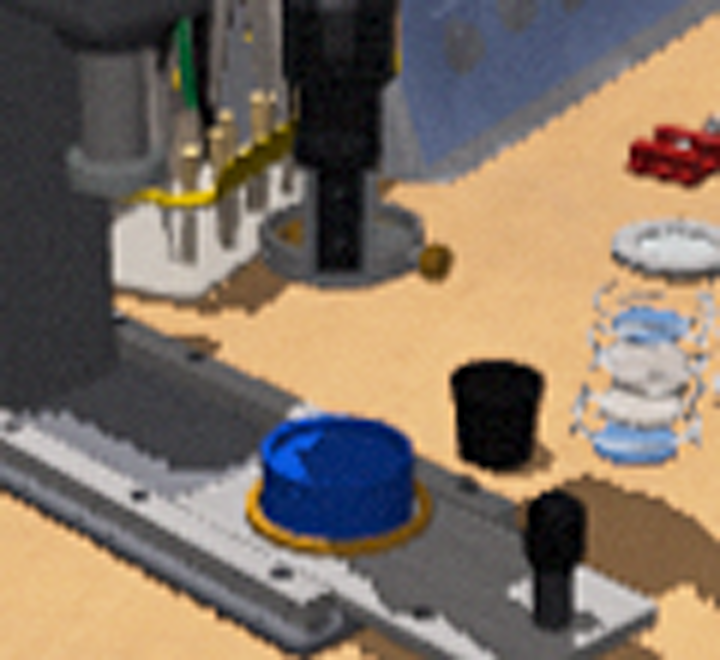

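```bash
python3 -m creep '-1.9 0.9 20 0 0 0 -1;0 0 20 0 0 0 -1;0 0 14 0 0 0 -1;0 0 0 0 0 0 -1;0 0 0 0 0 0 -1;0 0 0 0 0 0 -1'
python3 - <<'E'
from h import *
plan(.5045,.1711,.0446,2.78)
p=status.state()['tcp_pos']
im=vision.get_image('side'); cv2.imwrite('pics/k3_full.png',im)
r=(0,0,255);g=(0,255,0); zb=p[2]-.0046
overlay('side',im,(290,170,345,225),[(p[0],p[1],zb,40,r),(p[0],p[1],zb+.004,52,r),(p[0],p[1],zb+.015,52,r),(.5045,.1711,.044,50,g)],'pics/k3o.png',12)
E
```

```text
t: 18.4
tcp_pos: [0.5057, 0.1717, 0.06]
ee_rot: [0.567, 3.088, 0.001]
wrist_force: [-0.4, -0.2, -0.5]
finger_gap: 0.049
t=18.4 tcp [505.7 171.7  60. ] ang 2.779 tilt 0.11 | shift [ 0.9 -1.  15.4] turn about tool z -0.001 (q6 -2.59) F [-0.4 -0.2 -0.5] gap 49.0
```

View pics/k3o.png

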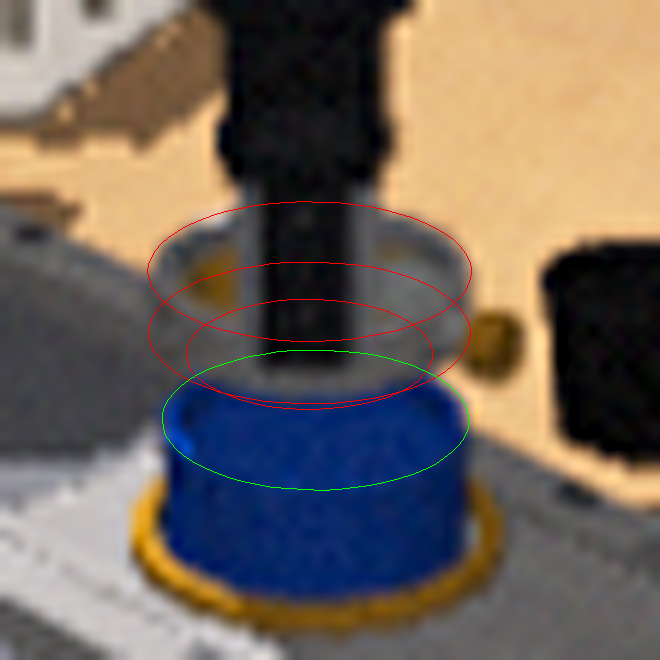

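```bash
python3 -m creep '0.9 -1 4 0 0 0 -1;0 0 5 0 0 0 -1;0 0 0 0 0 0 -1;0 0 0 0 0 0 -1'; python3 -m creep '0 0 1.5 0 0 0 -1;0 0 0 0 0 0 -1'; python3 -m creep '0 0 1.5 0 0 0 -1;0 0 0 0 0 0 -1'; python3 -m creep '0 0 1.5 0 0 0 -1;0 0 0 0 0 0 -1'
```

```text
t: 18.85
tcp_pos: [0.5034, 0.1709, 0.0495]
ee_rot: [-0.566, -3.09, 0.0]
wrist_force: [0.2, -0.4, -0.6]
finger_gap: 0.0485
t: 19.05
tcp_pos: [0.5036, 0.1709, 0.0482]
ee_rot: [-0.566, -3.09, 0.0]
wrist_force: [-0.4, -0.6, -0.5]
finger_gap: 0.049
t: 19.25
tcp_pos: [0.5035, 0.1709, 0.0466]
ee_rot: [-0.566, -3.09, 0.0]
wrist_force: [0.8, -0.6, -1.1]
finger_gap: 0.0484
t: 19.45
tcp_pos: [0.5035, 0.1709, 0.0451]
ee_rot: [-0.567, -3.09, 0.0]
wrist_force: [0.6, -0.3, -0.6]
finger_gap: 0.0486
```

```bash
python3 -m creep '0 0 1 0 0 0 -1;0 0 0 0 0 0 -1'; python3 -m creep '0 0 0.8 0 0 0 -1;0 0 0 0 0 0 -1'
```

```text
t: 19.65
tcp_pos: [0.5038, 0.171, 0.0445]
ee_rot: [0.566, 3.09, 0.0]
wrist_force: [-0.3, -0.3, 0.4]
finger_gap: 0.0484
t: 19.85
tcp_pos: [0.5042, 0.1712, 0.0445]
ee_rot: [0.566, 3.089, 0.001]
wrist_force: [-2.0, -0.1, 5.0]
finger_gap: 0.0487
```

```bash
python3 -m creep '0 0 -0.5 0 0 0 -1;0 0 0 0 0 0 1;0 0 0 0 0 0 1;0 0 0 0 0 0 1;0 0 0 0 0 0 1;0 0 -20 0 0 0 1;0 0 -35 0 0 0 1;0 0 -35 0 0 0 1;0 0 -35 0 0 0 1;-13.4 -35 0 0 0 0 1;-13.4 -35 0 0 0 0 1;-13.4 -35 0 0 0 0 1;-13.4 -35 0 0 0 0 1;0 0 0 0 0 0 1'
python3 - <<'E'
from h import *
plan(.7014,-.0526,.17)
r=(0,0,255);g=(0,255,0)
im=vision.get_image('side'); x,y=.504,.1711
overlay('side',im,(290,170,345,225),[(x,y,.044,52,r),(x,y,.055,52,r),(x,y,.02,50,g)],'pics/k4s.png',12)
im=vision.get_image('top'); cv2.imwrite('pics/k4_top.png',im)
overlay('top',im,(290,190,345,245),[(x,y,.055,52,r),(x,y,.055,44,r)],'pics/k4t.png',10)
E
```

```text
t: 21.25
tcp_pos: [0.5041, 0.0177, 0.169]
ee_rot: [0.574, 3.088, -0.002]
wrist_force: [-0.3, 1.1, -0.4]
finger_gap: 0.0856
t=21.2 tcp [504.1  17.7 169. ] ang 2.774 tilt 0.08 | shift [-209.4    5.3   -0.8] F [-0.3  1.1 -0.4] gap 85.6
```

View pics/k4s.png

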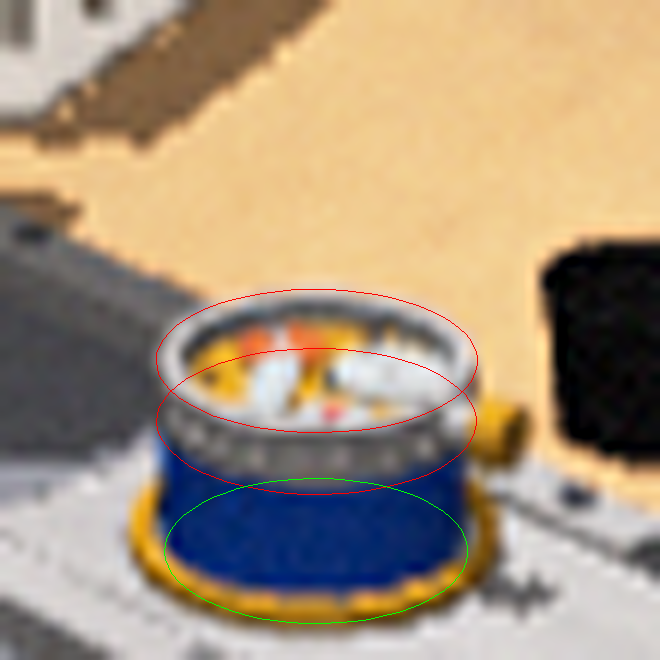

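View pics/k4t.png

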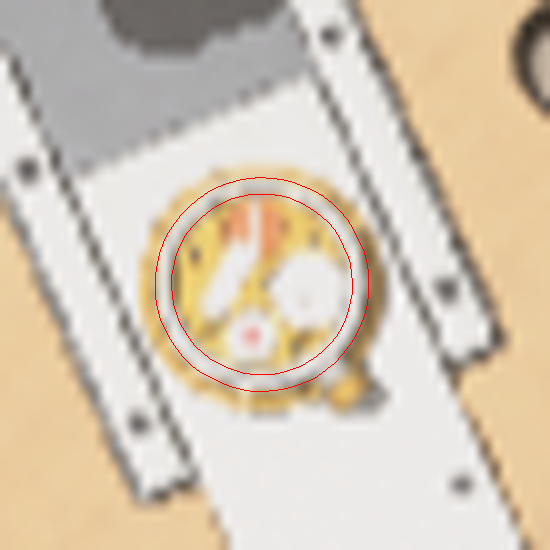

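```bash
python3 -m creep '-34.9 0.9 0 0 0 0 1;-34.9 0.9 0 0 0 0 1;-34.9 0.9 0 0 0 0 1;-34.9 0.9 0 0 0 0 1;-34.9 0.9 0 0 0 0 1;-34.9 0.9 0 0 0 0 1;0 0 30 0 0 0.134 1;0 0 30 0 0 0.134 1;0 0 30 0 0 0.134 1;0 0 20 0 0 0.134 1;0 0 0 0 0 0.134 1;0 0 0 0 0 0.134 1;0 0 0 0 0 0 1;0 0 0 0 0 0 1'
python3 - <<'E'
from h import *
plan(.7014,-.0526,.0,1.97)
im=vision.get_image('side'); cv2.imwrite('pics/b1.png',cv2.resize(im[120:220,310:430],None,fx=6,fy=6,interpolation=cv2.INTER_CUBIC))
for c in ['side']:
  for d in vision.outline_of(c,'case_back')[:2]:
    q,a=cen(d['region']); print(q,a,d['confidence'],fit('case_back',{c:q}))
E
```

```text
t: 22.75
tcp_pos: [0.702, -0.0469, 0.0589]
ee_rot: [-1.725, -2.626, -0.0]
wrist_force: [-0.9, 0.0, 0.6]
finger_gap: 0.0852
t=22.8 tcp [702.  -46.9  58.9] ang 1.979 tilt 0.01 | shift [-5.  -2.8 58.9] turn about tool z 0.009 (q6 -2.15) F [-0.9  0.   0.6] gap 85.2
[371.42763158 171.17763158] 152.0 0.55 [ 0.70140715 -0.05106935]
```

View pics/b1.png

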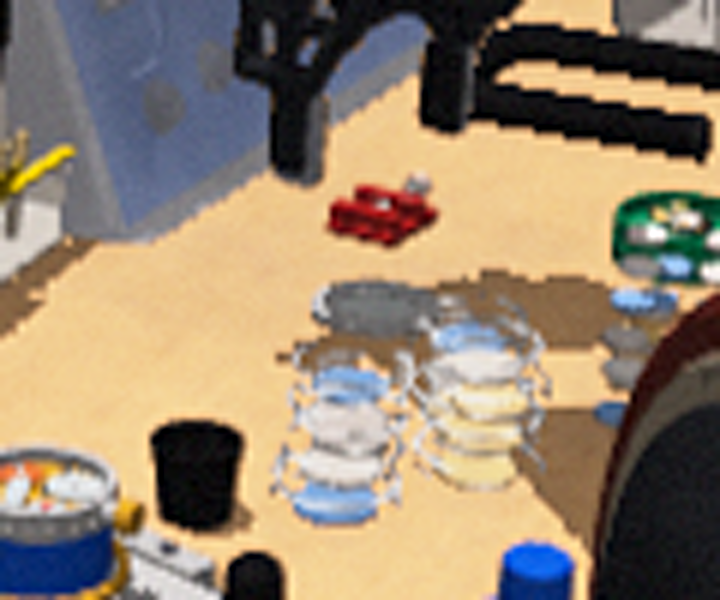

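```bash
python3 -m creep '-5 -2.8 20 0 0 0 1;0 0 20 0 0 0 1;0 0 12 0 0 0 1;0 0 0 0 0 0 1;0 0 0 0 0 0 1;0 0 0 0 0 0 1'
python3 - <<'E'
from h import *
plan(.7014,-.0526,.0,1.97)
im=vision.get_image('side'); cv2.imwrite('pics/b2.png',cv2.resize(im[140:200,330:410],None,fx=8,fy=8,interpolation=cv2.INTER_CUBIC))
E
```

```text
t: 23.45
tcp_pos: [0.702, -0.0539, 0.008]
ee_rot: [1.729, 2.621, 0.001]
wrist_force: [0.9, -0.6, -0.1]
finger_gap: 0.0856
t=23.4 tcp [702.  -53.9   8. ] ang 1.975 tilt 0.09 | shift [ 1.4 -0.   8. ] turn about tool z 0.005 (q6 -2.16) F [ 0.9 -0.6 -0.1] gap 85.6
```

View pics/b2.png

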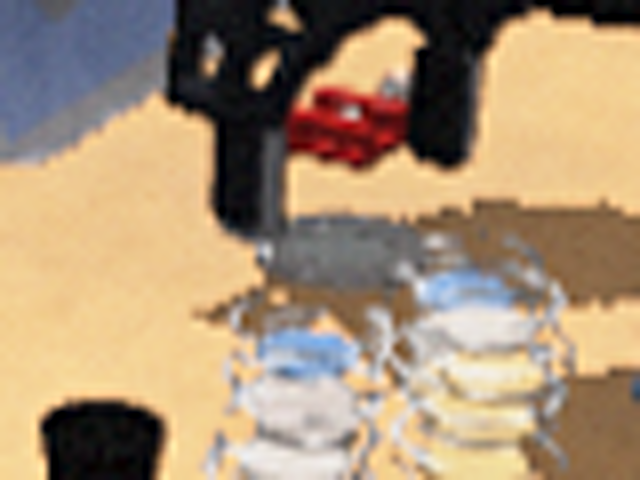

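```bash
python3 -m creep '1.4 0 5 0 0 0 1;0 0 3 0 0 0 1;0 0 0 0 0 0 1;0 0 0 0 0 0 0;0 0 0 0 0 0 0;0 0 0 0 0 0 -1;0 0 0 0 0 0 -1;0 0 0 0 0 0 -1;0 0 0 0 0 0 -1;0 0 0 0 0 0 -1'
python3 - <<'E'
from h import *
plan(.7014,-.0526,.0,1.97)
im=vision.get_image('side'); cv2.imwrite('pics/b3.png',cv2.resize(im[140:200,330:410],None,fx=8,fy=8,interpolation=cv2.INTER_CUBIC))
E
```

```text
t: 24.5
tcp_pos: [0.7013, -0.0526, 0.0005]
ee_rot: [1.73, 2.621, 0.001]
wrist_force: [-2.5, 1.1, 5.3]
finger_gap: 0.0503
t=24.5 tcp [ 7.013e+02 -5.260e+01  5.000e-01] ang 1.975 tilt 0.06 | shift [-0.   0.1  0.5] turn about tool z 0.005 (q6 -2.16) F [-2.5  1.1  5.3] gap 50.3
```

View pics/b3.png

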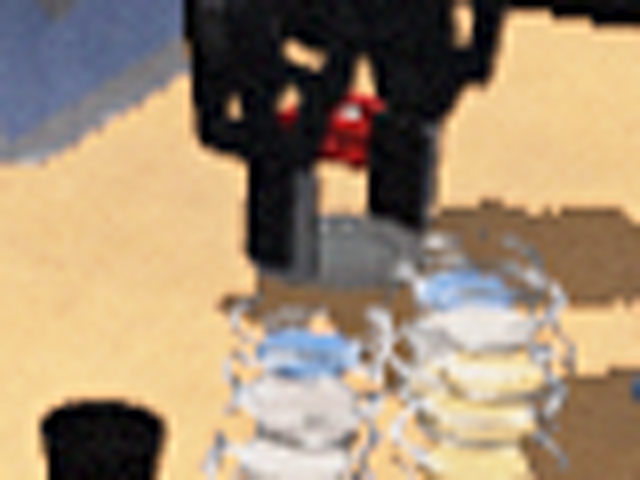

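```bash
python3 -m creep '0 0 -5 0 0 0 -1;0 0 -20 0 0 0 -1;0 0 -35 0 0 0 -1;0 0 -35 0 0 0 -1;0 0 -20 0 0 0 -1;12.9 -30.2 0 0 0 0 -1;12.9 -30.2 0 0 0 0 -1;12.9 -30.2 0 0 0 0 -1;12.9 -30.2 0 0 0 0 -1;12.9 -30.2 0 0 0 0 -1;12.9 -30.2 0 0 0 0 -1;34.2 14.6 0 0 0 0 -1;34.2 14.6 0 0 0 0 -1;34.2 14.6 0 0 0 0 -1;34.2 14.6 0 0 0 0 -1;34.2 14.6 0 0 0 0 -1;34.2 14.6 0 0 0 0 -1;0 0 0 0 0 0 -1;0 0 0 0 0 0 -1'
python3 -m creep '0 0 0 0 0 -0.134 -1;0 0 0 0 0 -0.134 -1;0 0 0 0 0 -0.134 -1;0 0 0 0 0 -0.134 -1;0 0 0 0 0 -0.134 -1;0 0 0 0 0 -0.134 -1;0 0 0 0 0 0 -1;0 0 0 0 0 0 -1'
python3 - <<'E'
from h import *
plan(.504,.1711,.053,2.78)
im=vision.get_image('side'); cv2.imwrite('pics/b4.png',cv2.resize(im[130:240,260:380],None,fx=6,fy=6,interpolation=cv2.INTER_CUBIC))
E
```

```text
t: 26.45
tcp_pos: [0.5036, 0.171, 0.1151]
ee_rot: [1.727, 2.623, 0.001]
wrist_force: [0.2, -0.5, -1.0]
finger_gap: 0.0503
t: 27.25
tcp_pos: [0.5036, 0.1695, 0.1144]
ee_rot: [0.573, 3.088, -0.0]
wrist_force: [-0.5, -0.3, -0.8]
finger_gap: 0.0503
t=27.2 tcp [503.6 169.5 114.4] ang 2.775 tilt 0.03 | shift [ 0.3  1.7 61.4] turn about tool z -0.005 (q6 -2.59) F [-0.5 -0.3 -0.8] gap 50.3
```

View pics/b4.png

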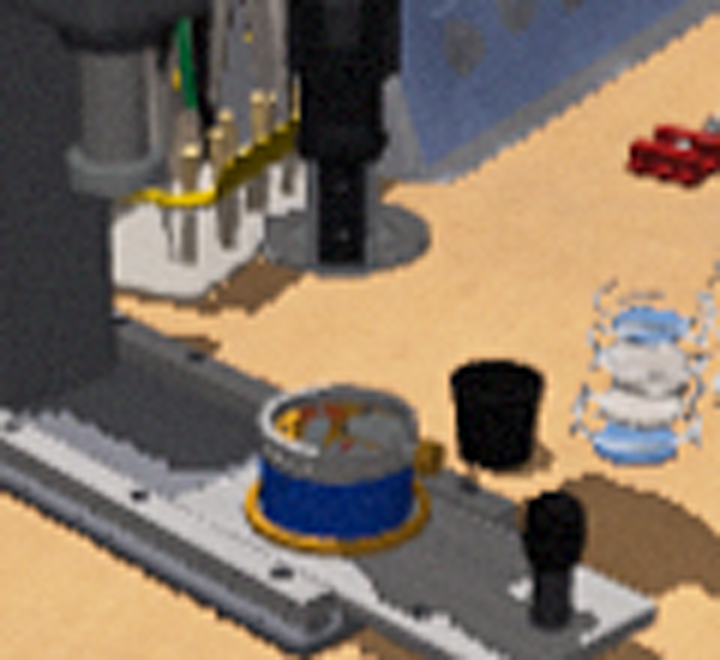

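```bash
python3 -m creep '0.3 1.7 20 0 0 0 -1;0 0 20 0 0 0 -1;0 0 6 0 0 0 -1;0 0 0 0 0 0 -1;0 0 0 0 0 0 -1;0 0 0 0 0 0 -1'
python3 - <<'E'
from h import *
plan(.504,.1711,.053,2.78)
p=status.state()['tcp_pos']
im=vision.get_image('side'); cv2.imwrite('pics/b5_full.png',im)
r=(0,0,255);g=(0,255,0); zb=p[2]-.0005
overlay('side',im,(290,165,345,220),[(p[0],p[1],zb+.0025,55,r),(p[0],p[1],zb+.007,55,r),(.504,.1711,.055,52,g),(.504,.1711,.055,44,g)],'pics/b5o.png',12)
E
```

```text
t: 27.9
tcp_pos: [0.5047, 0.1722, 0.0693]
ee_rot: [0.567, 3.088, 0.001]
wrist_force: [-0.3, -0.5, -0.2]
finger_gap: 0.0502
t=27.9 tcp [504.7 172.2  69.3] ang 2.779 tilt 0.13 | shift [ 0.3 -1.3 16.3] turn about tool z -0.001 (q6 -2.59) F [-0.3 -0.5 -0.2] gap 50.2
```

View pics/b5o.png

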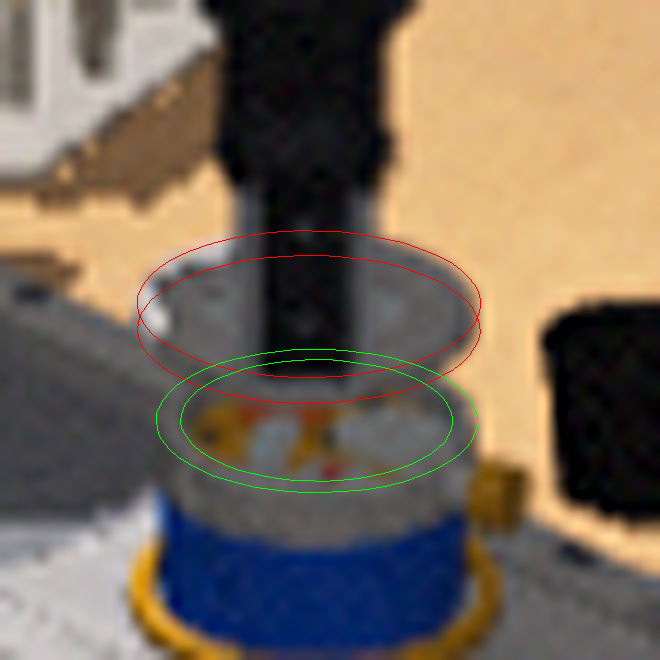

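```bash
python3 -m creep '0.2 -1.2 5 0 0 0 -1;0 0 5 0 0 0 -1;0 0 0 0 0 0 -1;0 0 0 0 0 0 -1;0 0 0 0 0 0 -1'; python3 -m creep '0 0 1.5 0 0 0 -1;0 0 0 0 0 0 -1'; python3 -m creep '0 0 1.5 0 0 0 -1;0 0 0 0 0 0 -1'
```

```text
t: 28.45
tcp_pos: [0.5032, 0.1711, 0.058]
ee_rot: [0.566, 3.09, -0.0]
wrist_force: [-0.2, -0.8, 0.1]
finger_gap: 0.05
t: 28.65
tcp_pos: [0.5031, 0.1711, 0.0564]
ee_rot: [-0.566, -3.09, 0.0]
wrist_force: [0.3, 0.3, -0.2]
finger_gap: 0.0503
t: 28.85
tcp_pos: [0.503, 0.171, 0.0548]
ee_rot: [-0.566, -3.09, 0.0]
wrist_force: [0.8, -0.3, -0.4]
finger_gap: 0.0498
```

```bash
python3 -m creep '-0.7 0.2 0.5 0 0 0 -1;0 0 0 0 0 0 -1'; python3 -m creep '0 0 1 0 0 0 -1;0 0 0 0 0 0 -1'; python3 -m creep '0 0 0.8 0 0 0 -1;0 0 0 0 0 0 -1'
```

```text
t: 29.05
tcp_pos: [0.5039, 0.171, 0.0545]
ee_rot: [-0.566, -3.09, 0.0]
wrist_force: [-0.9, 0.1, 0.2]
finger_gap: 0.0505
t: 29.25
tcp_pos: [0.5038, 0.171, 0.0533]
ee_rot: [-0.566, -3.09, 0.0]
wrist_force: [0.7, 0.1, -1.0]
finger_gap: 0.0501
t: 29.45
tcp_pos: [0.504, 0.171, 0.053]
ee_rot: [0.566, 3.09, 0.0]
wrist_force: [-1.2, -0.3, 1.8]
finger_gap: 0.0502
```

```bash
python3 -m creep '0 0 0 0 0 0 1;0 0 0 0 0 0 1;0 0 0 0 0 0 1;0 0 0 0 0 0 1;0 0 -20 0 0 0 1;0 0 -35 0 0 0 1;0 0 -35 0 0 0 1;-13 -34 0 0 0 0 1;-13 -34 0 0 0 0 1;-13 -34 0 0 0 0 1;-13 -34 0 0 0 0 1;0 0 0 0 0 0 1;0 0 0 0 0 0 1'
python3 - <<'E'
from h import *
plan(.4333,.026,.05,2.78)
r=(0,0,255);g=(0,255,0)
im=vision.get_image('side'); x,y=.504,.1711
overlay('side',im,(290,165,345,220),[(x,y,.055,55,r),(x,y,.0595,55,r),(x,y,.0595,33,r),(x,y,.02,50,g)],'pics/b6s.png',12)
im=vision.get_image('top'); cv2.imwrite('pics/b6_top.png',im)
overlay('top',im,(290,190,345,245),[(x,y,.0595,55,r),(x,y,.0595,33,r)],'pics/b6t.png',10)
E
```

```text
t: 30.75
tcp_pos: [0.5042, 0.0249, 0.1427]
ee_rot: [-0.569, -3.089, -0.001]
wrist_force: [0.9, -0.9, -0.8]
finger_gap: 0.0853
t=30.8 tcp [504.2  24.9 142.7] ang 2.777 tilt 0.03 | shift [ 66.6 -24.3  92.7] turn about tool z -0.003 (q6 -2.88) F [ 0.9 -0.9 -0.8] gap 85.3
```

View pics/b6s.png

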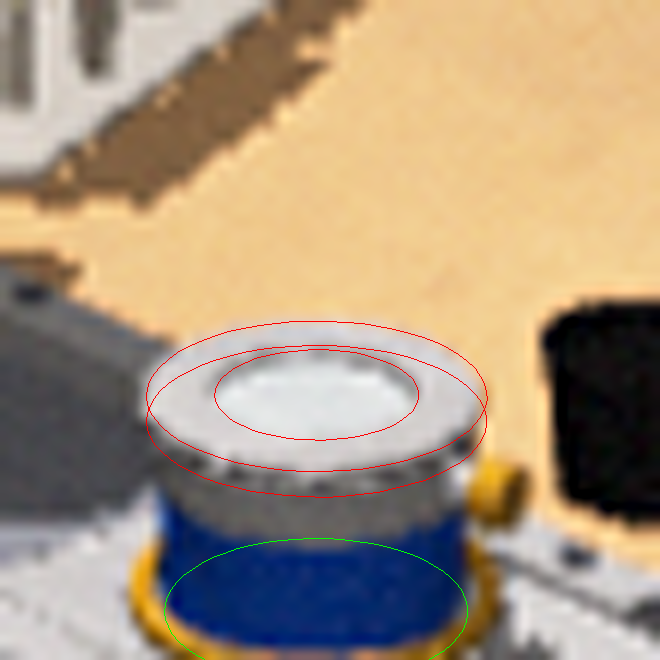

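View pics/b6t.png

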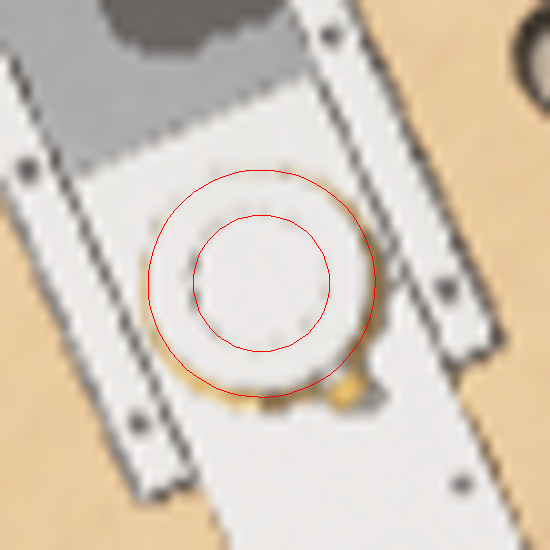

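```bash
python3 - <<'E'
import cv2
a=cv2.imread('pics/b6_top.png')[180:300,300:440]
cv2.imwrite('pics/b6_topz.png',cv2.resize(a,None,fx=5,fy=5,interpolation=cv2.INTER_CUBIC))
E
```

```text
(no output)
```

View pics/b6_topz.png

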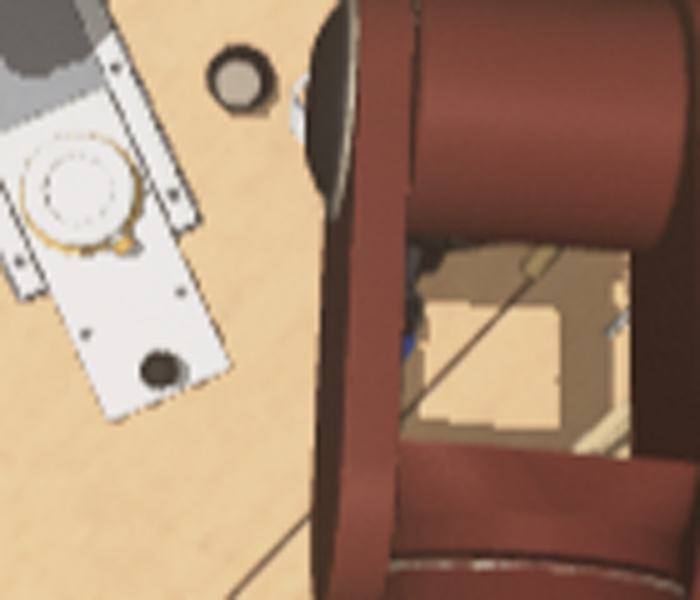

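```bash
python3 -m creep '33.3 -12.1 0 0 0 0 1;33.3 -12.1 0 0 0 0 1;0 0 25 0 0 0 1;0 0 25 0 0 0 1;0 0 25 0 0 0 1;0 0 10 0 0 0 1;0 0 0 0 0 0 1;0 0 0 0 0 0 1;0 0 0 0 0 0 1'
python3 - <<'E'
from h import *
plan(.4333,.026,.016,2.78)
im=vision.get_image('side'); cv2.imwrite('pics/t1.png',cv2.resize(im[150:260,340:460],None,fx=6,fy=6,interpolation=cv2.INTER_CUBIC))
E
```

```text
t: 31.75
tcp_pos: [0.4347, 0.0265, 0.0592]
ee_rot: [0.565, 3.088, 0.0]
wrist_force: [-0.4, 0.6, 0.2]
finger_gap: 0.0851
t=31.8 tcp [434.7  26.5  59.2] ang 2.779 tilt 0.15 | shift [ 1.2 -1.  43.2] turn about tool z -0.001 (q6 -2.89) F [-0.4  0.6  0.2] gap 85.1
```

View pics/t1.png

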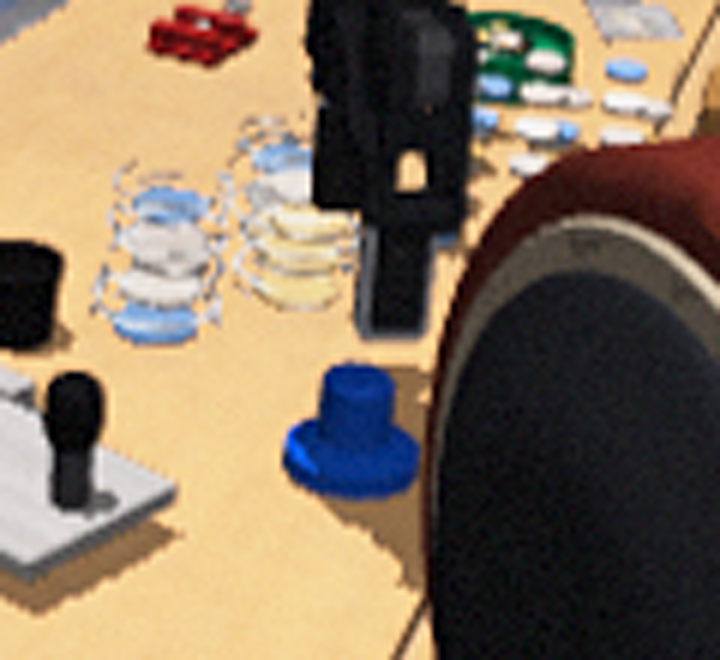

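```bash
python3 - <<'E'
from h import *
p=np.array([.4347,.0265,.072]); d=np.array([-.935,.354,0])
print((proj('side',[p+d*.045,p-d*.045,[.4333,.026,.036]])-[340,150])*6)
im=vision.get_image('side'); q,a=blueobj(im,400,222); print(q,a,sil('side','blue_top_die',.4333,.026))
overlay('side',im,(370,190,430,250),[(.4333,.026,.036,24,(0,0,255)),(.4333,.026,.010,44,(0,0,255)),(.4333,.026,.0025,44,(0,0,255))],'pics/t2.png',10)
E
```

```text
[[384.12757676 335.89511633]
 [338.18009708 211.24243264]
 [353.95420213 372.72275701]]
[398.41618497 222.70520231] 346 (array([398.04270704, 222.32644117]), 390.171875)
```

View pics/t2.png

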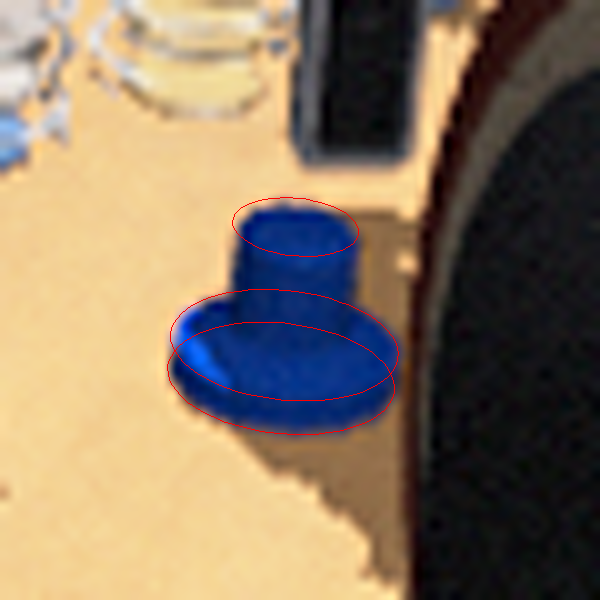

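```bash
python3 -m creep '1 -1.4 20 0 0 0 1;0 0 14 0 0 0 1;0 0 9 0 0 0 1;0 0 0 0 0 0 1;0 0 0 0 0 0 1;0 0 0 0 0 0 0;0 0 0 0 0 0 -1;0 0 0 0 0 0 -1;0 0 0 0 0 0 -1;0 0 0 0 0 0 -1;0 0 0 0 0 0 -1;0 0 0 0 0 0 -1;0 0 0 0 0 0 -1'
python3 - <<'E'
from h import *
plan(.4333,.026,.016,2.78)
im=vision.get_image('side'); cv2.imwrite('pics/t3.png',cv2.resize(im[190:250,370:430],None,fx=8,fy=8,interpolation=cv2.INTER_CUBIC))
E
```

```text
t: 33.15
tcp_pos: [0.4325, 0.0254, 0.0152]
ee_rot: [0.566, 3.089, 0.0]
wrist_force: [-0.1, -0.3, 4.7]
finger_gap: 0.0217
t=33.1 tcp [432.5  25.4  15.2] ang 2.779 tilt 0.05 | shift [-0.5  0.9 -0.8] turn about tool z -0.001 (q6 -2.89) F [-0.1 -0.3  4.7] gap 21.7
```

View pics/t3.png

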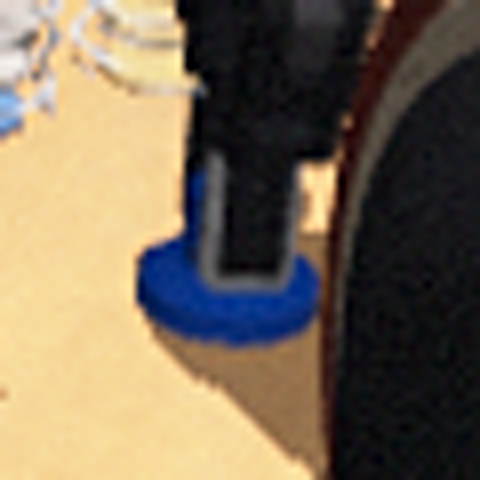

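```bash
python3 -m creep '0 0 -10 0 0 0 -1;0 0 -30 0 0 0 -1;0 0 -35 0 0 0 -1;0 0 -25 0 0 0 -1;-3 32.3 0 0 0 0 -1;-3 32.3 0 0 0 0 -1;-3 32.3 0 0 0 0 -1;-3 32.3 0 0 0 0 -1;-3 32.3 0 0 0 0 -1;0 0 15 0 0 0 -1;0 0 12 0 0 0 -1;0 0 0 0 0 0 -1;0 0 0 0 0 0 -1;0 0 0 0 0 0 -1'
python3 - <<'E'
from h import *
plan(.504,.1711,.0722,2.78)
p=status.state()['tcp_pos']
im=vision.get_image('side'); cv2.imwrite('pics/t4_full.png',im)
r=(0,0,255);g=(0,255,0); zb=p[2]-.0152
overlay('side',im,(285,150,345,210),[(p[0],p[1],zb,30,r),(p[0],p[1],zb+.0025,44,r),(p[0],p[1],zb+.010,44,r),(p[0],p[1],zb+.036,24,r),(.504,.1711,.0595,55,g),(.504,.1711,.0595,33,g)],'pics/t4o.png',12)
E
```

```text
t: 34.6
tcp_pos: [0.5032, 0.1704, 0.088]
ee_rot: [0.568, 3.089, 0.0]
wrist_force: [-0.8, -0.2, -0.4]
finger_gap: 0.0217
t=34.6 tcp [503.2 170.4  88. ] ang 2.778 tilt 0.02 | shift [-0.5  0.9 15.8] turn about tool z -0.002 (q6 -2.59) F [-0.8 -0.2 -0.4] gap 21.7
```

View pics/t4o.png

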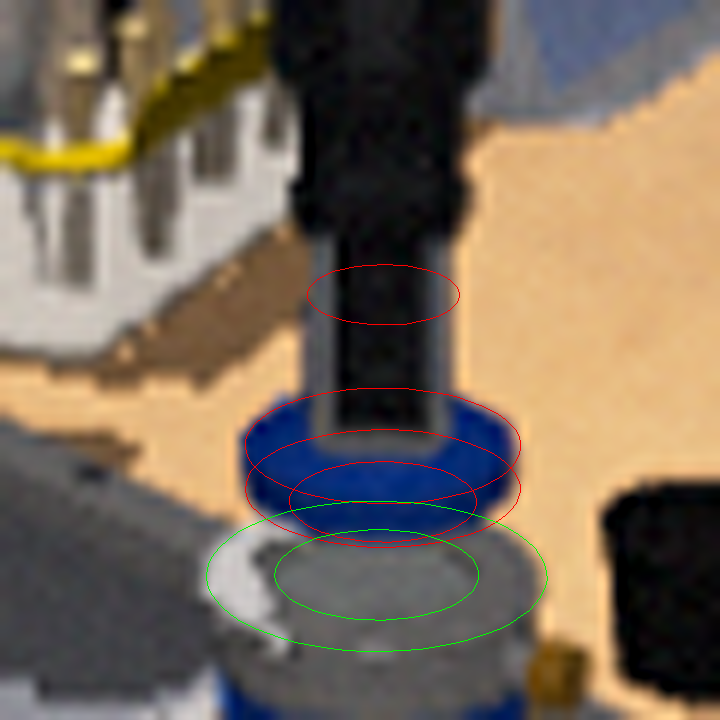

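```bash
python3 -m creep '-0.5 0.3 6 0 0 0 -1;0 0 5 0 0 0 -1;0 0 0 0 0 0 -1;0 0 0 0 0 0 -1;0 0 0 0 0 0 -1'; python3 -m creep '0 0 1.5 0 0 0 -1;0 0 0 0 0 0 -1'; python3 -m creep '0 0 1.5 0 0 0 -1;0 0 0 0 0 0 -1'
```

```text
t: 35.15
tcp_pos: [0.5039, 0.1713, 0.0768]
ee_rot: [0.566, 3.09, 0.0]
wrist_force: [1.3, 0.6, -1.0]
finger_gap: 0.0214
t: 35.35
tcp_pos: [0.5038, 0.1712, 0.0751]
ee_rot: [-0.566, -3.09, 0.0]
wrist_force: [0.0, -0.3, -0.0]
finger_gap: 0.0214
t: 35.55
tcp_pos: [0.5037, 0.1712, 0.0735]
ee_rot: [-0.566, -3.09, 0.0]
wrist_force: [-0.1, 0.5, -1.2]
finger_gap: 0.0218
```

```bash
python3 -m creep '0 -0.5 0.6 0 0 0 -1;0 0 0 0 0 0 -1'; python3 -m creep '0 0 0.8 0 0 0 -1;0 0 0 0 0 0 -1'; python3 -m creep '0 0 0.6 0 0 0 -1;0 0 0 0 0 0 -1'
```

```text
t: 35.75
tcp_pos: [0.5036, 0.1707, 0.073]
ee_rot: [-0.566, -3.09, 0.0]
wrist_force: [0.5, -0.6, 0.6]
finger_gap: 0.0218
t: 35.95
tcp_pos: [0.5037, 0.1707, 0.0723]
ee_rot: [0.567, 3.09, 0.0]
wrist_force: [-0.6, -0.2, -1.1]
finger_gap: 0.0219
t: 36.15
tcp_pos: [0.5038, 0.1708, 0.0722]
ee_rot: [0.566, 3.09, 0.0]
wrist_force: [-0.8, -1.1, 3.7]
finger_gap: 0.0218
```

```bash
python3 -m creep '0 0 0 0 0 0 1;0 0 0 0 0 0 1;0 0 0 0 0 0 1;0 0 0 0 0 0 1;0 0 -15 0 0 0 1;0 0 -30 0 0 0 1;0 0 -35 0 0 0 1;0 -30 0 0 0 0 1;0 -35 0 0 0 0 1;0 -35 0 0 0 0 1;0 -35 0 0 0 0 1;0 0 0 0 0 0 1'
python3 - <<'E'
from h import *
plan(.417,.1339,.15,1.977)
r=(0,0,255);g=(0,255,0)
im=vision.get_image('side'); x,y=.504,.171
overlay('side',im,(285,150,365,240),[(x,y,.0595,44,r),(x,y,.067,44,r),(x,y,.093,24,r)],'pics/e1s.png',7)
im=vision.get_image('top'); cv2.imwrite('pics/e1_top.png',im)
overlay('top',im,(290,190,350,270),[(x,y,.0595,55,r),(x,y,.067,44,r),(x,y,.093,24,r),(.417,.1339,.063,19,g)],'pics/e1t.png',8)
E
```

```text
t: 37.35
tcp_pos: [0.4552, 0.042, 0.1528]
ee_rot: [0.572, 3.087, -0.001]
wrist_force: [-0.7, 0.4, 0.5]
finger_gap: 0.0855
t=37.4 tcp [455.2  42.  152.8] ang 2.775 tilt 0.10 | shift [68.6 72.1  2.7] turn about tool z 0.798 (q6 -2.85) F [-0.7  0.4  0.5] gap 85.5
```

View pics/e1s.png

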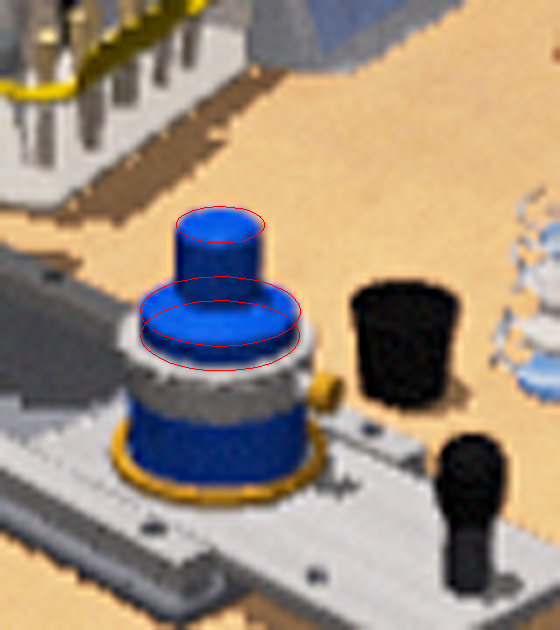

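View pics/e1t.png

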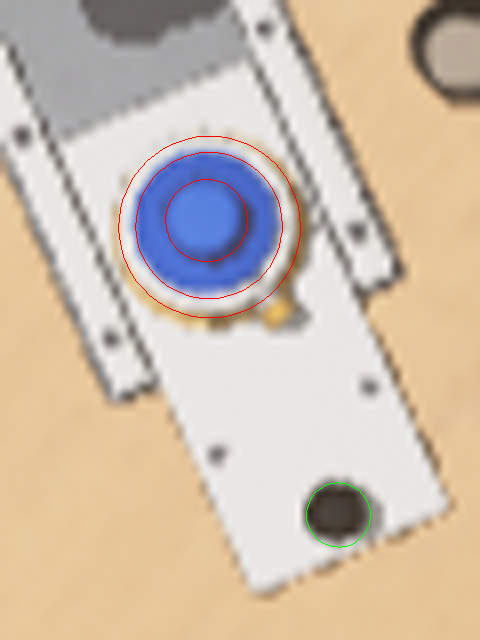

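```bash
python3 -m creep '17.2 18 0 0 0 0 1;17.2 18 0 0 0 0 1;17.2 18 0 0 0 0 1;17.2 18 0 0 0 0 1;0 0 0 0 0 0.133 1;0 0 0 0 0 0.133 1;0 0 0 0 0 0.133 1;0 0 0 0 0 0.133 1;0 0 0 0 0 0.133 1;0 0 0 0 0 0.133 1;0 0 25 0 0 0 1;0 0 25 0 0 0 1;0 0 0 0 0 0 1;0 0 0 0 0 0 1;0 0 0 0 0 0 1'
python3 - <<'E'
from h import *
plan(.417,.1339,.034,1.977)
im=vision.get_image('side'); cv2.imwrite('pics/e2.png',cv2.resize(im[130:250,280:400],None,fx=5,fy=5,interpolation=cv2.INTER_CUBIC))
E
```

```text
t: 38.95
tcp_pos: [0.4181, 0.1368, 0.1034]
ee_rot: [1.72, 2.626, 0.003]
wrist_force: [0.1, -0.2, 0.0]
finger_gap: 0.0856
t=39.0 tcp [418.1 136.8 103.4] ang 1.982 tilt 0.15 | shift [-2.2 -2.4 69.4] turn about tool z 0.005 (q6 -1.84) F [ 0.1 -0.2  0. ] gap 85.6
```

View pics/e2.png

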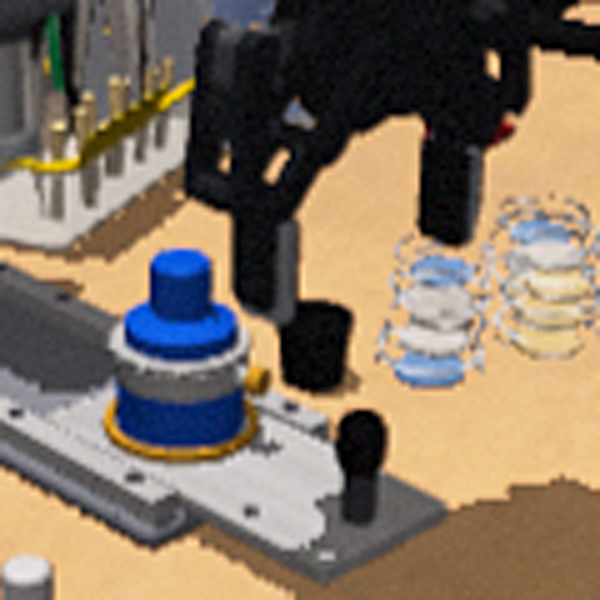

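```bash
python3 -m creep '-2.2 -2.4 25 0 0 0 1;0 0 25 0 0 0 1;0 0 19 0 0 0 1;0 0 0 0 0 0 1;0 0 0 0 0 0 1;0 0 0 0 0 0 0;0 0 0 0 0 0 0;0 0 0 0 0 0 -0.2;0 0 0 0 0 0 -1;0 0 0 0 0 0 -1;0 0 0 0 0 0 -1;0 0 0 0 0 0 -1;0 0 0 0 0 0 -1'
python3 - <<'E'
from h import *
plan(.417,.1339,.034,1.977)
im=vision.get_image('side'); cv2.imwrite('pics/e3.png',cv2.resize(im[130:250,280:400],None,fx=5,fy=5,interpolation=cv2.INTER_CUBIC))
E
```

```text
t: 40.3
tcp_pos: [0.4158, 0.1337, 0.0333]
ee_rot: [-1.722, -2.627, -0.001]
wrist_force: [-3.8, 3.1, 5.8]
finger_gap: 0.0163
t=40.3 tcp [415.8 133.7  33.3] ang 1.981 tilt 0.05 | shift [-0.3  1.1 -0.7] turn about tool z 0.004 (q6 -1.84) F [-3.8  3.1  5.8] gap 16.3
```

View pics/e3.png

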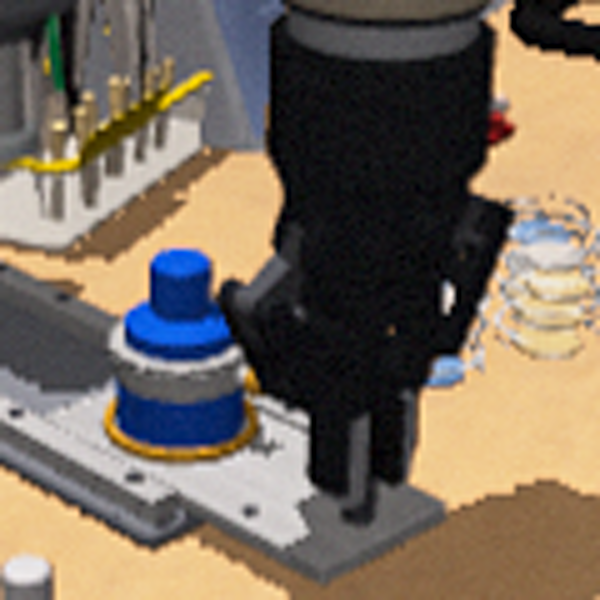

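```bash
python3 -m creep '0 0.5 0 0 0 0 -1;0 1 0 0 0 0 -1;0 2 0 0 0 0 -1;0 3 0 0 0 0 -1;0 4 0 0 0 0 -1;0 4.5 0 0 0 0 -1;0 4.5 0 0 0 0 -1;0 4.5 0 0 0 0 -1;0 4.5 0 0 0 0 -1;0 4.5 0 0 0 0 -1;0 4.5 0 0 0 0 -1;0 4.5 0 0 0 0 -1;0 4 0 0 0 0 -1;0 3 0 0 0 0 -1;0 2 0 0 0 0 -1;0 1 0 0 0 0 -1;0 0 0 0 0 0 -1;0 0 0 0 0 0 -1'
python3 - <<'E'
from h import *
plan(.417,.1339,.034,1.977)
im=vision.get_image('side'); cv2.imwrite('pics/e4.png',cv2.resize(im[120:240,260:380],None,fx=5,fy=5,interpolation=cv2.INTER_CUBIC))
E
```

```text
t: 42.15
tcp_pos: [0.4639, 0.154, 0.0333]
ee_rot: [1.722, 2.627, 0.001]
wrist_force: [-2.1, 0.3, 4.9]
finger_gap: 0.0165
t=42.1 tcp [463.9 154.   33.3] ang 1.981 tilt 0.06 | shift [  0.3 -51.1  -0.8] turn about tool z 0.004 (q6 -1.81) F [-2.1  0.3  4.9] gap 16.5
```

View pics/e4.png

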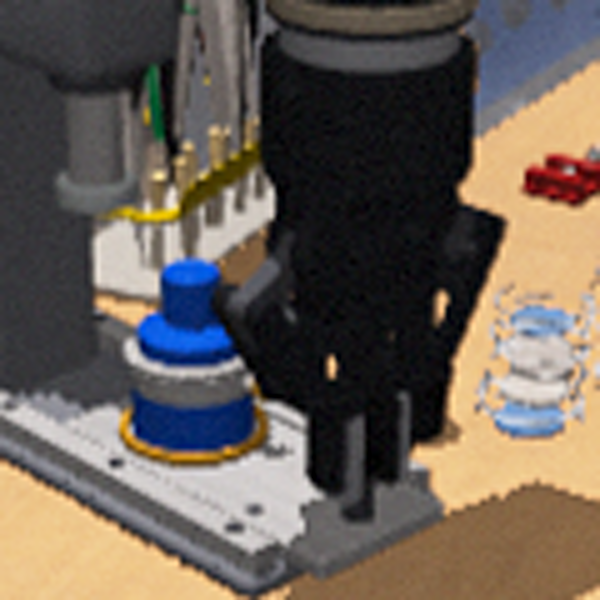

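```bash
python3 -m creep '0 1 0 0 0 0 -1;0 2 0 0 0 0 -1;0 3 0 0 0 0 -1;0 4 0 0 0 0 -1;0 4 0 0 0 0 -1;0 4 0 0 0 0 -1;0 4 0 0 0 0 -1;0 4 0 0 0 0 -1;0 3 0 0 0 0 -1;0 2 0 0 0 0 -1;0 1 0 0 0 0 -1;0 0 0 0 0 0 -1'
python3 - <<'E'
from h import *
plan(.417,.1339,.034,1.977)
for c in ['side','top']: cv2.imwrite(f'pics/e5{c}.png',cv2.resize(vision.get_image(c)[80:240,240:380],None,fx=4,fy=4,interpolation=cv2.INTER_CUBIC))
E
```

```text
t: 43.4
tcp_pos: [0.4934, 0.1665, 0.0333]
ee_rot: [1.721, 2.626, 0.0]
wrist_force: [-0.7, -1.6, 4.2]
finger_gap: 0.0167
t=43.4 tcp [493.4 166.5  33.3] ang 1.981 tilt 0.08 | shift [  0.6 -83.1  -0.8] turn about tool z 0.004 (q6 -1.80) F [-0.7 -1.6  4.2] gap 16.7
```

View pics/e5side.png

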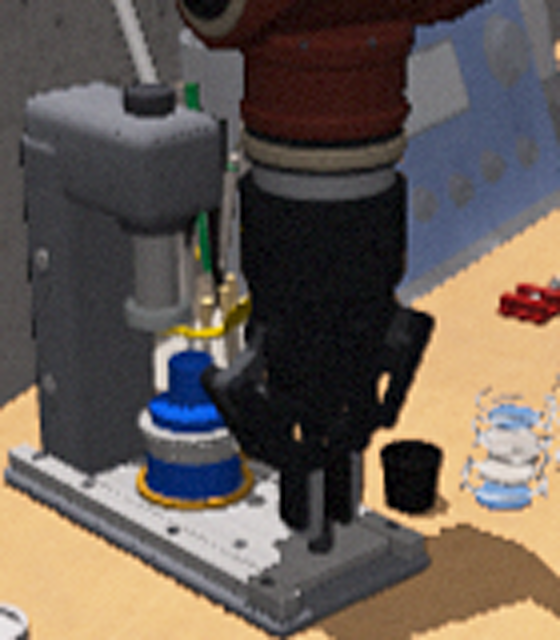

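View pics/e5top.png

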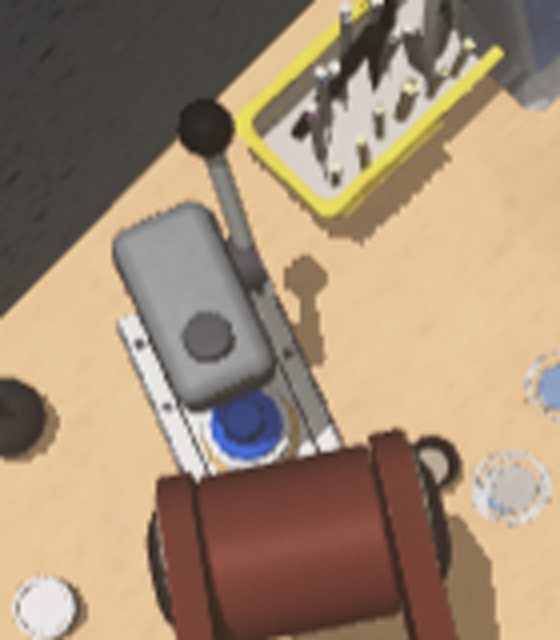

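```bash
python3 -m creep '0 1 0 0 0 0 -1;0 2 0 0 0 0 -1;0 3 0 0 0 0 -1;0 3 0 0 0 0 -1;0 3 0 0 0 0 -1;0 3 0 0 0 0 -1;0 2 0 0 0 0 -1;0 1 0 0 0 0 -1;0 0 0 0 0 0 -1'
python3 -m creep '0 1.5 0 0 0 0 -1;0 1.5 0 0 0 0 -1;0 1 0 0 0 0 -1;0 0 0 0 0 0 -1'
python3 -m creep '0 1.5 0 0 0 0 -1;0 1.5 0 0 0 0 -1;0 1 0 0 0 0 -1;0 0 0 0 0 0 -1'
```

```text
t: 44.4
tcp_pos: [0.51, 0.1735, 0.0333]
ee_rot: [1.721, 2.626, -0.0]
wrist_force: [-0.1, -1.8, 5.2]
finger_gap: 0.0164
t: 44.8
tcp_pos: [0.5136, 0.175, 0.0333]
ee_rot: [1.721, 2.626, -0.0]
wrist_force: [0.1, -1.8, 5.6]
finger_gap: 0.0163
t: 45.2
tcp_pos: [0.5173, 0.1766, 0.0333]
ee_rot: [1.721, 2.626, -0.0]
wrist_force: [-0.0, -2.3, 6.1]
finger_gap: 0.0166
```

```bash
python3 -m creep '0 1.5 0 0 0 0 -1;0 1.5 0 0 0 0 -1;0 0 0 0 0 0 -1'
python3 -m creep '0 1 0 0 0 0 -1;0 1 0 0 0 0 -1;0 0 0 0 0 0 -1'
python3 - <<'E'
from h import *
plan(.417,.1339,.034,1.977)
cv2.imwrite(f'pics/e6.png',cv2.resize(vision.get_image('side')[80:240,240:380],None,fx=4,fy=4,interpolation=cv2.INTER_CUBIC))
E
```

```text
t: 45.5
tcp_pos: [0.5182, 0.177, 0.0332]
ee_rot: [-1.721, -2.626, 0.008]
wrist_force: [-8.1, -6.4, 12.2]
finger_gap: 0.0168
t: 45.8
tcp_pos: [0.5181, 0.177, 0.0332]
ee_rot: [-1.719, -2.624, 0.015]
wrist_force: [-15.1, -8.5, 17.7]
finger_gap: 0.0164
t=45.8 tcp [518.1 177.   33.2] ang 1.982 tilt 0.63 | shift [   0.9 -109.9    0.4] turn about tool z 0.005 (q6 -1.78) F [-15.1  -8.5  17.7] gap 16.4
```

View pics/e6.png

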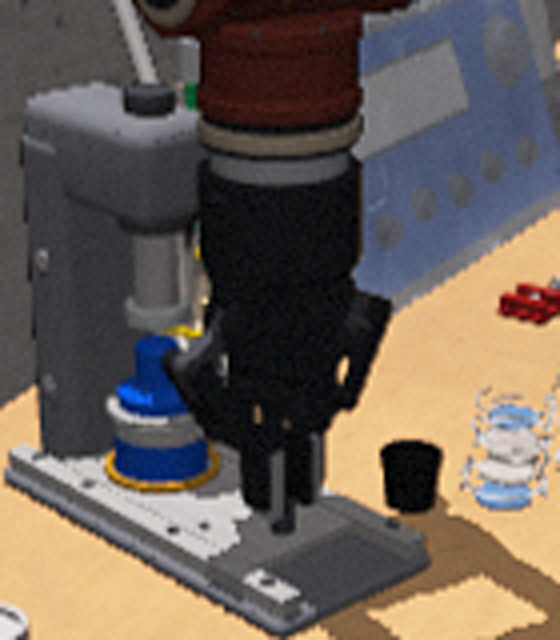

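```bash
python3 -m creep '0 -2 0 0 0 0 -1;0 -1.5 0 0 0 0 -1;0 0 0 0 0 0 -1'
python3 -m creep '0 0 0 0 0 0 -0.5;0 0 0 0 0 0 0;0 0 0 0 0 0 0;0 0 0 0 0 0 0;0 0 0 0 0 0 0;0 0 -10 0 0 0 0;0 0 -15 0 0 0 0;0 -15 -15 0 0 0 0;0 -25 -15 0 0 0 0;0 -30 -15 0 0 0 0;0 -35 0 0 0 0 0;0 -35 0 0 0 0 0;0 0 0 0 0 0 0'
python3 - <<'E'
from h import *
plan(.417,.1339,.034,1.977)
for c in ['side','top']:
    im=vision.get_image(c); cv2.imwrite(f'pics/f_{c}.png',im)
    cv2.imwrite(f'pics/f1{c}.png',cv2.resize(im[80:240,240:380],None,fx=4,fy=4,interpolation=cv2.INTER_CUBIC))
E
```

```text
t: 46.15
tcp_pos: [0.5182, 0.177, 0.0333]
ee_rot: [1.722, 2.626, -0.001]
wrist_force: [-1.4, -1.9, 6.9]
finger_gap: 0.0165
t: 47.45
tcp_pos: [0.3867, 0.1211, 0.1029]
ee_rot: [1.723, 2.627, -0.0]
wrist_force: [-0.2, 0.4, 0.1]
finger_gap: 0.0429
t=47.5 tcp [386.7 121.1 102.9] ang 1.980 tilt 0.02 | shift [-0.4 32.9 68.9] turn about tool z 0.003 (q6 -1.86) F [-0.2  0.4  0.1] gap 42.9
```

View pics/f1side.png

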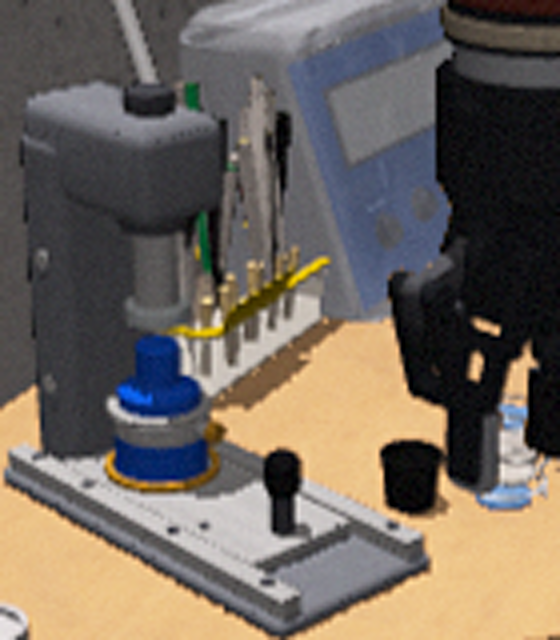

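View pics/f1top.png

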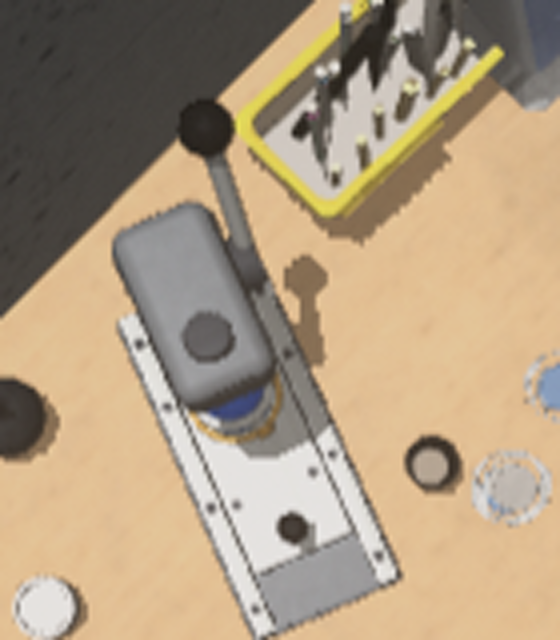

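```bash
python3 - <<'E'
from h import *
e=lambda a,b,z:at_z('top',(a/4+240-.5,b/4+80-.5),z)[:2]
d=np.array([.918,.397])
# table front edge ends, base front corners
T=[e(262,575,.02),e(350,536,.02)]; B=[e(262,637,.021),e(400,580,.021)]
print('table',[t@d for t in T],'base',[b@d for b in B])
k=e(292,528,.063); print('knob',k)
s=k+.095*d; print('seat',s); x,y=np.array([.504,.171])+.1112*d; print(x,y)
im=cv2.imread('pics/f_side.png'); r=(0,0,255)
overlay('side',im,(255,150,315,210),[(x,y,.024+.02,50,r),(x,y,.0595,55,r),(x,y,.067,44,r),(x,y,.093,24,r)],'pics/f2.png',12)
for c in ['top','side']:
  for n in ['white_lower_die','white_top_die']:
    for q in vision.outline_of(c,n)[:1]:
      m,a=cen(q['region']); print(c,n,m.round(1),a,fit(n,{c:m}))
E
```

```text
table [np.float64(0.5313984669537553), np.float64(0.5308592659991361)] base [np.float64(0.4959525266907983), np.float64(0.4927140797284569)]
knob [0.51912332 0.17824547]
seat [0.60633332 0.21596047]
0.6060816 0.21514640000000002
top white_lower_die [251.2 232.1] 203.0 [0.47318874 0.3362242 ]
side white_lower_die [235.9 241.5] 422.0 [0.47425937 0.33601529]
side white_top_die [285.  253.6] 328.0 [0.4024104  0.26502081]
```

View pics/f2.png

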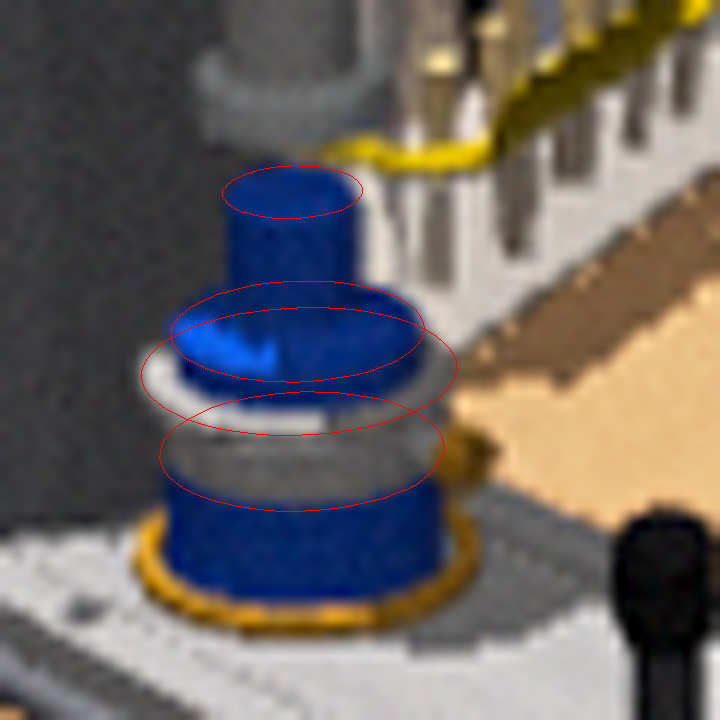

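```bash
python3 - <<'E'
from station import status, hand_in
print(status.state()['t']); print(hand_in())
E
```

```text
47.75
the job is handed in; nothing more can be done
None
```

I built the stack in the seat ring (blue lower die, watch case, case back, blue top die) and pushed the shuttle home by its knob. I handed in at 47.8 s of the 125 s allowed.

- **Seating:** Each piece met resistance within about 0.1 mm of the height it should seat at. In the pictures taken after each placing, the pieces lined up with their expected outlines to within about 1 mm.
- **Shuttle:** It stopped hard after 111 mm of travel, and did not move further under about 17 N of extra push. Measured in the top picture, it is 2–3 mm short of full travel, about the accuracy of that measurement and inside the 5 mm allowed. The side picture shows the stem lined up with the ram to about 1 mm.
- **End state:** In the last side picture the stack stands upright with all pieces in place. The gripper is clear of everything.
- **White dies:** Both stand within about 2 mm of where they started. For the white top die, this final check is from the side camera only, because the network did not find it in the last top picture.

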